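# Sort the print bench: nozzles, figurines and clay cup

## Task

Sort what the last print session left on the bench: stand the two print nozzles in the red tray and the two coloured figurines in the blue tray, one to a bay, in either order, and stand the clay cup on the plywood drying board with its whole base on it. Everything must end upright and let go; leave the red-capped marker and the hex key lying where they are.

Things in the scene. Friction and masses are not known exactly. Their poses are not given: they have to be found in the camera images.
- brass_nozzle: Origin at the centre of its underside, z up, standing upright. Brass-coloured print nozzle, a cone tapering upward from a hexagonal foot; 44 mm tall, foot 30 mm across the flats (own x) and 34 mm across the corners (own y), foot about 12 mm high. About 45 g. Yaw within 0.35 rad of zero. Belongs in the red tray.
- steel_nozzle: Origin at the centre of its underside, z up, standing upright. Silver-grey steel print nozzle, the same shape but smaller; 44 mm tall, foot 26 mm across the flats (own x) and 30 mm across the corners (own y), foot about 12 mm high. About 45 g. Yaw within 0.35 rad of zero. Belongs in the red tray.
- blue_figure: Origin at the centre of its underside, z up, standing upright. Printed figurine with pointed ears, blue above and magenta below; 46 mm (own x) by 43 mm (own y), 74 mm tall. About 30 g. Yaw within 0.35 rad of zero. Belongs in the blue tray.
- yellow_figure: Origin at the centre of its underside, z up, standing upright. Printed bear figurine, yellow above and teal below; 36 mm (own x) by 35 mm (own y), 51 mm tall. About 30 g. Yaw within 0.35 rad of zero. Belongs in the blue tray.
- clay_cup: Origin at the centre of its underside, z up, standing upright. Small off-white ribbed printed clay cup (leather hard, rigid), round, open at the top; 51 mm wide at the top, base 46 mm, 40 mm tall. About 60 g. Belongs on the drying board.
- red_tray: Red plastic two-bay tray, fixed: 88 mm (own x) x 160 mm (own y), walls 15 mm high, 4 mm thick, floor 4 mm thick, a 4 mm divider across the middle as high as the walls. Bays 80 (x) x 74 (y) mm inside, centred at own y = +39 and -39 mm, x = 0; grey liners. Origin: centre of the underside, on the bench, z up. Yaw within 0.15 rad of zero. Takes the nozzles, one in each bay.
- blue_tray: Blue plastic two-bay tray, fixed: 88 mm (own x) x 160 mm (own y), walls 15 mm high, 4 mm thick, floor 4 mm thick, a 4 mm divider across the middle as high as the walls. Bays 80 (x) x 74 (y) mm inside, centred at own y = +39 and -39 mm, x = 0; grey liners. Origin: centre of the underside, on the bench, z up. Yaw within 0.15 rad of zero. Takes the figurines, one in each bay.
- ware_board: Small plain plywood drying board on two battens, fixed to the bench: 100 mm (own x) by 140 mm (own y), flat top 18 mm above the bench. Origin at the centre of its underside, on the bench, z up. Yaw within 0.15 rad of zero. Takes the clay cup.
- red_marker: White marker pen with red cap lying loose among the things, 17 mm wide, 135 mm long along its own y, 16 mm high; it lies pointing roughly away from the robot. Bystander: leave it where it is.
- bent_key: Grey steel L-shaped hex key lying loose among the things, 35 mm (own x) by 105 mm (own y), 12 mm high, long side roughly away from the robot. Bystander: leave it where it is.
Not all that is in view belongs to the job. What is shaped like the clay_cup but orange or pink is not meant.

How it is judged (in metres and radians):
At the end, for the whole second after the job is handed in: Nozzles on the floor of separate bays of the red tray, figurines likewise in the blue tray (underside under 10 mm above the tray's underside); cup on the board, centre within 30 mm (own x) and 50 mm (own y) of its centre; all upright within 0.15 rad, at rest (((x of brass_nozzle in the frame of red_tray between -0.042 and 0.042 m and y of brass_nozzle in the frame of red_tray between 0.002 and 0.078 m and z of brass_nozzle in the frame of red_tray between -0.002 and 0.01 m and x of steel_nozzle in the frame of red_tray between -0.042 and 0.042 m and y of steel_nozzle in the frame of red_tray between -0.078 and -0.002 m and z of steel_nozzle in the frame of red_tray between -0.002 and 0.01 m) or (x of brass_nozzle in the frame of red_tray between -0.042 and 0.042 m and y of brass_nozzle in the frame of red_tray between -0.078 and -0.002 m and z of brass_nozzle in the frame of red_tray between -0.002 and 0.01 m and x of steel_nozzle in the frame of red_tray between -0.042 and 0.042 m and y of steel_nozzle in the frame of red_tray between 0.002 and 0.078 m and z of steel_nozzle in the frame of red_tray between -0.002 and 0.01 m)) and ((x of blue_figure in the frame of blue_tray between -0.042 and 0.042 m and y of blue_figure in the frame of blue_tray between 0.002 and 0.078 m and z of blue_figure in the frame of blue_tray between -0.002 and 0.01 m and x of yellow_figure in the frame of blue_tray between -0.042 and 0.042 m and y of yellow_figure in the frame of blue_tray between -0.078 and -0.002 m and z of yellow_figure in the frame of blue_tray between -0.002 and 0.01 m) or (x of blue_figure in the frame of blue_tray between -0.042 and 0.042 m and y of blue_figure in the frame of blue_tray between -0.078 and -0.002 m and z of blue_figure in the frame of blue_tray between -0.002 and 0.01 m and x of yellow_figure in the frame of blue_tray between -0.042 and 0.042 m and y of yellow_figure in the frame of blue_tray between 0.002 and 0.078 m and z of yellow_figure in the frame of blue_tray between -0.002 and 0.01 m)) and x of clay_cup in the frame of ware_board between -0.03 and 0.03 m and y of clay_cup in the frame of ware_board between -0.05 and 0.05 m and z of clay_cup in the frame of ware_board between 0.014 and 0.023 m and angle between each of brass_nozzle, steel_nozzle, blue_figure, yellow_figure, clay_cup's own z axis and vertical below 0.15 rad and linear speed of each of brass_nozzle, steel_nozzle, blue_figure, yellow_figure, clay_cup below 0.02 m/s and angular speed of each of brass_nozzle, steel_nozzle, blue_figure, yellow_figure, clay_cup below 0.2 rad/s); the robot touches nothing.
It fails at once if the marker was shifted by more than 25 mm (distance of red_marker from where it was at the start of the episode above 0.025 m).
It fails at once if the hex key was shifted by more than 25 mm (distance of bent_key from where it was at the start of the episode above 0.025 m).
It also fails if it takes over 125 s, if anything falls off the work surface, if the arm or the gripper's body presses on something with over 40 N, if the wrist force passes 120 N, or if a joint passes its speed limit or range.

## Robot

A 6-joint arm with a two-finger parallel gripper is mounted at the origin on a cart in front of the work surface, level with it; the furniture and walls round the work are solid. World frame = base frame: x ahead of the robot, y to its left, z up, the work surface at z = 0. Lengths are in mm, angles in degrees, forces in N, time in s.
With the tool pointing down it reaches from about 350 to 850 mm from the base axis. Payload 8.1 kg.
Tool frame: the origin (TCP) lies midway between the tips of the shut fingers; the grasp point (between the pads) lies 19 mm behind it; z points along the fingers, y is the line along which they close (so a half turn about z gives the same grasp; the last joint's range is limited). The gripper opens to 85 mm and grips with 20 to 120 N. Pads are 22 mm wide; open, the fingers measure 114 mm over their backs; the gripper's body (76 mm by 85 mm) begins 54 mm behind the grasp point. The pads swing forward as they close: fully open they stand 13 mm farther back than shut.
Start: joints at [61.169, 7.471, 85.268, -0, 87.261, -4.893], TCP at [243.43, 548.404, 195.592] pointing down, gripper open.
Joint ranges: [-169.43, 169.43], [-51.17, 129.36], [1.28, 143.12], [-76.62, 256.62], [0, 156.53], [-152.29, 152.29]. Speed limits (degrees/s): [136.94, 136.94, 159.86, 180, 180, 180].

## Interface

Orientations are given as [roll, pitch, yaw] about the fixed x, y, z axes, in that order (R = Rz(yaw) Ry(pitch) Rx(roll)).
In Python, from bench import r gives the robot as it stands.
- The arm moves only by the tool apply_moves, never from a script. Its argument "steps" is a list of rows, each a list of 7 numbers: the opening, from -1 (shut) to 1 (fully open), then the shift along the tool's x, y, z in mm, then the turn, a rotation vector about the tool's x, y, z in units of 5 degrees (1.0 is 5 degrees). A call has exactly 8 rows; each row shifts and turns the commanded pose from where the row before left it, along the tool's axes as they then stand; what a row does not reach is not made up. A row lasts 1/10 s, in which the tool goes at most 50 mm and 8.59 degrees, less where a joint would pass 70% of its speed; a pose out of reach is approached as far as the arm can. A call is refused whole if a number of a shift passes 50 or a number of a turn 1, either way. A call with a gripper value outside its range is refused whole. The fingers move at their own pace and stop on an object; "squeeze" is the grip in N (left out, the last holds). Time passes only in rows, so rows that do not move let the fingers close, or fill a call up. It gives the time, the measured TCP pose, the force, the opening and the grip force at its end, in the units of the state.
- r.sense(): the state, without advancing time (a new reading comes with each control period).
- r.snapshot(name): name is "scene" or "side" or "wrist"; returns a dict with "color" (384x512x3 uint8, blue, green, red), "depth" (384x512 float32, mm along the optical axis (not along the pixel's ray), 0 where there is no reading), "mtx" (3x3 intrinsics, pixels), "T" (4x4, takes a point from camera to world coordinates); the wrist camera has in their place "hand_eye" (4x4, takes a point from camera to tool coordinates, whose origin is the TCP and whose axes are the flange's). Camera axes: x right, y down, z forward; pixel columns grow to the right and rows downward; lengths in mm; the calibration is good to about 2 mm. The wrist camera is an equidistant fisheye: a pixel r from the principal point sees the ray r / f radians off the axis. A picture is of the moment at which its call begins: read the wrist's pose just before it.
- r.hand_in(): hands the job in; it is judged then, once.
The state is a dict: "time": time; "joint_pos": joint angles; "qd": joint speeds; "joint_efforts": joint torques, N m; "tool_pos": TCP position; "tcp_rot": TCP orientation; "ft_force": force on the tool from outside, world axes, zero at the start; "wrist_torque": the same for the moment, N m; "finger_gap": finger opening in mm; "grip_force": force on a finger pad.
Only numpy, scipy, OpenCV 4.12 (cv2) and the standard library are available. Lean on these libraries where they do the work, as an engineer would, in place of code of your own. Each camera call takes 0.05 s, during which the arm holds its last target. There are 200 camera calls.

## Working session

There is one attempt and no reset: what is moved stays moved. The work goes in short steps, Python scripts to look and compute and a tool call to move; the robot and the scene stay as the last step left them, time stands still between calls to the robot, and variables do not carry over. Pictures are saved under pics/ and viewed, at most 14 in all, crops included, and the job is handed in when it is done.

Besides the shell and the picture viewer there is one more tool, called after "Request:" as name(argument=value, ...), one argument or row to a line, values as JSON. apply_moves: Moves the arm, as the interface text tells. Its arguments: {"type":"object","properties":{"steps":{"type":"array"},"squeeze":{"type":"number"}},"required":["steps"]}

```bash
mkdir -p pics; ls; cat > h.py <<'E'
import numpy as np,cv2
from bench import r
def snap(n):
    s=r.snapshot(n); return s
def world(s):
    K=s["mtx"];d=s["depth"];v,u=np.indices(d.shape)
    P=np.stack([(u-K[0,2])/K[0,0]*d,(v-K[1,2])/K[1,1]*d,d],-1)
    T=np.array(s["T"]);W=P@T[:3,:3].T+T[:3,3]; W[d==0]=np.nan
    return W
E
python3 - <<'E'
from h import *
print(r.sense())
for n in("scene","side"):
    s=snap(n);np.savez(f"{n}0.npz",**{k:np.array(v) for k,v in s.items()})
    print(n,np.array(s["T"]).round(2).tolist(),s["mtx"])
    cv2.imwrite(f"pics/{n}0.png",cv2.resize(s["color"],(800,600),interpolation=cv2.INTER_CUBIC))
E
```

```text
pics
{'time': 0.0, 'joint_pos': array([ 6.11685200e+01,  7.51605373e+00,  8.53332458e+01, -3.36169202e-04,
        8.72593002e+01, -4.89420028e+00]), 'qd': array([-0.06772441, -0.03339243,  0.08449169, -0.06003313,  0.0036615 ,
        0.05393956]), 'joint_efforts': array([-9.93986323e-04, -5.69406724e+01, -5.00544798e+01, -3.39366998e-04,
        1.49893976e-02, -7.47180979e-05]), 'tool_pos': array([243.12715163, 547.83907392, 194.49660717]), 'tcp_rot': array([-1.79891768e+02, -8.93076907e-03,  1.56062728e+02]), 'ft_force': array([-0.38611311,  0.16570479,  0.35340501]), 'wrist_torque': array([-0.02480419, -0.06089715,  0.03485185]), 'grip_force': 0.0, 'finger_gap': 85.69984910403467}
scene [[-0.76, -0.29, 0.59, -132.02], [-0.65, 0.31, -0.69, 766.28], [0.02, -0.91, -0.42, 496.88], [0.0, 0.0, 0.0, 1.0]] [[465.62638471   0.         260.27925617]
 [  0.         465.62638471 196.81842455]
 [  0.           0.           1.        ]]
side [[0.86, -0.24, 0.44, 125.32], [-0.5, -0.43, 0.75, -597.2], [0.01, -0.87, -0.5, 475.58], [0.0, 0.0, 0.0, 1.0]] [[368.07484684   0.         253.31001712]
 [  0.         368.07484684 189.19894327]
 [  0.           0.           1.        ]]
```

View pics/scene0.png

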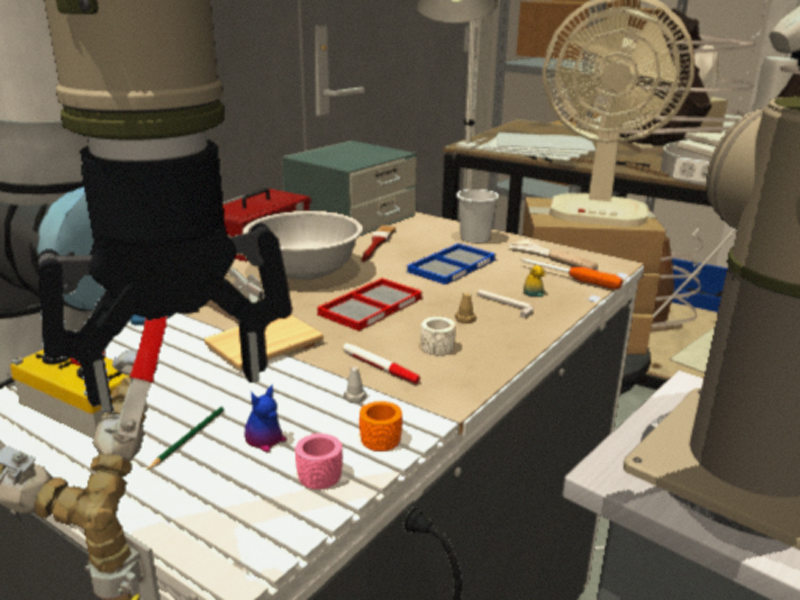

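View pics/side0.png

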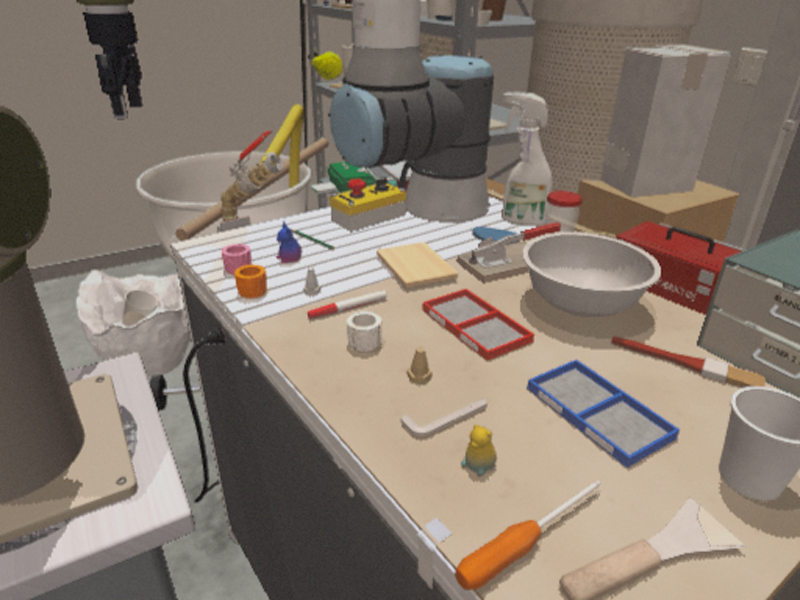

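The side view (800x600) shows: brass nozzle (420,365), steel nozzle (311,282), blue figure (288,243), yellow bear (480,450), cups white (364,331), orange (250,281) and pink (237,260), red tray (477,322), blue tray (602,410), board (416,265), marker (347,305), hex key (445,417). The clay cup meant is the off-white ribbed one at (364,331); the orange and pink ones are excluded by colour.

```bash
cat >> h.py <<'E'
# side-view pixel polygons in 800x600 -> boxes
BOX=dict(brass=(400,340,440,388),steel=(300,262,322,297),blue=(272,218,304,264),yellow=(458,420,500,480),cup=(342,306,388,356),orange=(230,260,270,300),pink=(218,240,254,278),red_tray=(415,282,540,365),blue_tray=(520,355,685,470),board=(370,238,462,292),marker=(302,286,392,322),key=(398,396,492,440))
E
python3 - <<'E'
from h import *
z={n:dict(np.load(f"{n}0.npz")) for n in("scene","side")}
W=world(z["side"]);W2=world(z["scene"])
m=(W[...,0]>300)&(W[...,0]<800)&(abs(W[...,2])<6);print("table z",np.median(W[m][:,2]),[np.percentile(W[m][:,i],[1,99]) for i in(0,1)])
for n,b in BOX.items():
    a=[int(round(t*.64)) for t in b];P=W[a[1]:a[3],a[0]:a[2]].reshape(-1,3)
    P=P[(P[:,2]>(5 if n not in("red_tray","blue_tray") else 9))&(P[:,2]<90)]
    # scene-camera points nearby
    c=np.median(P,0);R=130 if n in("red_tray","blue_tray","board","marker","key") else 32
    Q=W2.reshape(-1,3);Q=Q[(np.hypot(Q[:,0]-c[0],Q[:,1]-c[1])<R)&(Q[:,2]>(5 if R==32 else 9))&(Q[:,2]<90)]
    A=P
    rr=cv2.minAreaRect(A[:,:2].astype(np.float32))
    print(n,len(P),"x",np.percentile(P[:,0],[1,99]).round(),"y",np.percentile(P[:,1],[1,99]).round(),"ztop",np.percentile(P[:,2],99).round(1),"rect",np.round(rr[0]),np.round(rr[1]),round(rr[2],1))
    if R==32 and len(Q): print("    scene",len(Q),"x",np.percentile(Q[:,0],[1,99]).round(),"y",np.percentile(Q[:,1],[1,99]).round(),np.percentile(Q[:,2],99).round(1))
# topdown
img=np.zeros((1000,700,3),np.uint8)
for s,w in((z["scene"],W2),(z["side"],W)):
    ok=(w[...,0]>200)&(w[...,0]<900)&(abs(w[...,1])<500)&(w[...,2]>-20)&(w[...,2]<100)
    for p,c in zip(w[ok],s["color"][ok]):
        i,j=int(p[0]-200),int(500-p[1])
        cv2.rectangle(img,(i-1,j-1),(i+1,j+1),c.tolist(),-1)
img=cv2.rotate(img,cv2.ROTATE_90_COUNTERCLOCKWISE)
# now row=900-x ; col: y
cv2.imwrite("pics/top.png",cv2.resize(img,None,fx=.8,fy=.8))
E
```

```text
table z 1.01860006486487 [array([310.67916619, 783.40162463]), array([-485.62463892,  499.8279492 ])]
brass 222 x [450. 477.] y [-102.  -78.] ztop 46.0 rect [463. -91.] [22. 31.] 60.6
    scene 155 x [450. 476.] y [-90. -67.] 45.7
steel 121 x [418. 442.] y [184. 202.] ztop 44.8 rect [429. 194.] [18. 27.] 51.5
    scene 197 x [418. 440.] y [190. 212.] 44.8
blue 281 x [423. 501.] y [312. 441.] ztop 69.3 rect [472. 375.] [147.  45.] 55.3
    scene 633 x [423. 452.] y [322. 354.] 68.9
yellow 464 x [422. 451.] y [-265. -240.] ztop 52.5 rect [ 438. -225.] [82. 35.] 86.6
    scene 195 x [423. 454.] y [-254. -229.] 51.1
cup 505 x [413. 461.] y [ -6. 112.] ztop 41.8 rect [441.  55.] [122.  49.] 83.8
    scene 259 x [413. 459.] y [ 1. 38.] 41.6
orange 444 x [320. 367.] y [218. 322.] ztop 42.3 rect [344. 270.] [107.  49.] 89.8
    scene 479 x [319. 366.] y [223. 263.] 41.3
pink 366 x [321. 370.] y [227. 357.] ztop 42.3 rect [345. 291.] [137.  48.] 87.9
    scene 438 x [323. 368.] y [316. 345.] 41.2
red_tray 721 x [458. 719.] y [-102.  118.] ztop 53.8 rect [607. -30.] [265. 192.] 57.9
blue_tray 1020 x [574. 796.] y [-334. -175.] ztop 17.7 rect [ 689. -252.] [231. 161.] 1.4
board 965 x [570. 705.] y [110. 251.] ztop 21.1 rect [626. 168.] [185. 155.] 60.8
marker 464 x [393. 525.] y [ 13. 198.] ztop 41.7 rect [439. 107.] [150. 139.] 56.6
key 492 x [397. 502.] y [-259. -155.] ztop 52.5 rect [ 442. -210.] [ 99. 110.] 79.0
```

View pics/top.png

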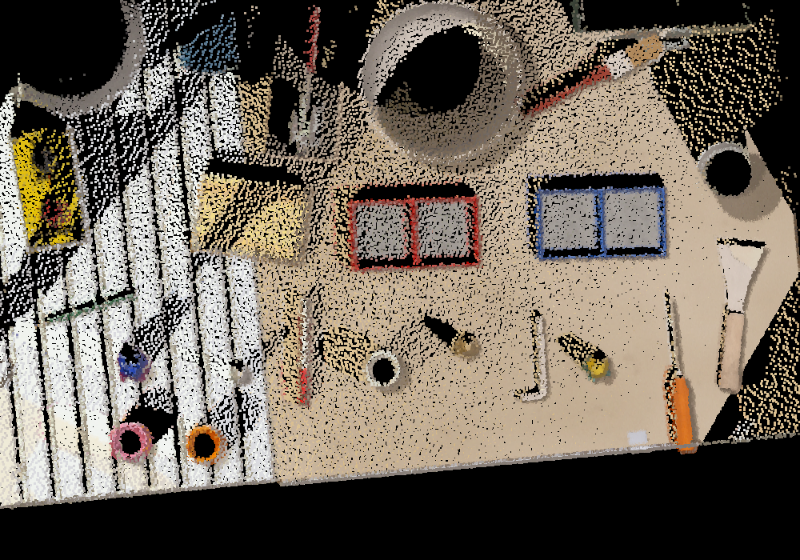

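Top-down map (col=0.8(500-y), row=0.8(900-x)): blue figure (133,363), steel (239,372), white cup (384,370), brass (466,345), bear (598,365), red tray (414,232), blue tray (602,223), board (252,215). The sizes look consistent. Next I fit the precise centres and confirm the cup in a crop.

```bash
cat > fit.py <<'E'
from h import *
from scipy.optimize import least_squares
z={n:dict(np.load(f"{n}0.npz")) for n in("scene","side")}
W={n:world(z[n]) for n in z}
H={n:cv2.cvtColor(z[n]["color"],cv2.COLOR_BGR2HSV) for n in z}
print("tablez",{n:np.nanmedian(W[n][(W[n][...,0]>400)&(W[n][...,0]<600)&(abs(W[n][...,2])<6)][:,2]) for n in z})
def near(n,c,R,lo,hi):
    w=W[n];m=(np.hypot(w[...,0]-c[0],w[...,1]-c[1])<R)&(w[...,2]>lo)&(w[...,2]<hi);return w[m]
def circ(P,c,R):
    f=lambda p:np.hypot(P[:,0]-p[0],P[:,1]-p[1])-R
    s=least_squares(f,c,loss="soft_l1",f_scale=1.5);return s.x.round(1),np.sqrt(np.mean(s.fun**2)).round(1)
for n,c,R,rad,lo,hi in(("brass",(463,-84),26,16,4,12),("steel",(429,198),24,14,4,12),("cup",(436,20),34,25,25,38),("blue",(440,336),34,21,8,30),("yellow",(437,-247),28,17.5,5,25)):
    A=[near(k,c,R,lo,hi) for k in z]
    print(n,[len(a) for a in A],"both",circ(np.vstack(A),c,rad),[circ(a,c,rad) for a in A if len(a)>20])
    T=np.vstack([near(k,c,R,36 if n in("brass","steel") else 40 if n=="yellow" else 45,90) for k in z])
    if len(T):print("   top c",np.median(T,0).round(1))
    if n in("blue","yellow"):
      for l in range(5,75,10):
        B=np.vstack([near(k,c,34,l,l+10) for k in z])
        if len(B):print("    ",l,np.percentile(B[:,:2],[1,99],axis=0).round().tolist())
for n,c,mask in(("red_tray",(610,-18),lambda h:((h[...,0]<8)|(h[...,0]>172))&(h[...,1]>120)),("blue_tray",(621,-252),lambda h:(abs(h[...,0]-112)<12)&(h[...,1]>110)),("board",(634,185),None)):
    for k in("side","scene"):
        w=W[k];m=(np.hypot(w[...,0]-c[0],w[...,1]-c[1])<120)&(w[...,2]>10)&(w[...,2]<25)
        if mask: m&=mask(H[k])
        m=cv2.morphologyEx(m.astype(np.uint8),cv2.MORPH_OPEN,np.ones((2,2)))>0
        rr=cv2.minAreaRect(w[m][:,:2].astype(np.float32));print(n,k,m.sum(),np.round(rr[0],1),np.round(rr[1],1),round(rr[2],1),"z",np.median(w[m][:,2]).round(1))
s=z["side"]["color"];cv2.imwrite("pics/crop.png",cv2.resize(s[140:310,130:330],(800,600)))
E
python3 fit.py
```

```text
tablez {'scene': np.float64(0.2710472511755029), 'side': np.float64(1.0083514375062919)}
brass [49, 70] both (array([466.6, -85.1]), np.float64(2.3)) [(array([467. , -86.3]), np.float64(2.7)), (array([466.2, -84.6]), np.float64(1.8))]
   top c [463.1 -86.3  42.1]
steel [66, 40] both (array([432.3, 198.2]), np.float64(1.8)) [(array([432.3, 197.8]), np.float64(1.7)), (array([431.9, 198.9]), np.float64(1.6))]
   top c [429.3 198.3  41.2]
cup [189, 181] both (array([436.5,  20.3]), np.float64(4.6)) [(array([437.1,  22.2]), np.float64(4.1)), (array([437. ,  18.7]), np.float64(4.3))]
blue [281, 112] both (array([446.6, 334.1]), np.float64(2.1)) [(array([446.6, 333.7]), np.float64(1.9)), (array([445.7, 335.2]), np.float64(2.1))]
   top c [435.8 336.5  56.9]
     5 [[423.0, 312.0], [462.0, 356.0]]
     15 [[424.0, 312.0], [463.0, 355.0]]
     25 [[427.0, 313.0], [459.0, 353.0]]
     35 [[422.0, 320.0], [457.0, 350.0]]
     45 [[422.0, 320.0], [450.0, 349.0]]
     55 [[427.0, 320.0], [447.0, 349.0]]
     65 [[439.0, 317.0], [445.0, 350.0]]
yellow [97, 216] both (array([ 442.9, -247.2]), np.float64(2.3)) [(array([ 443.5, -249.4]), np.float64(2.5)), (array([ 442.1, -246.2]), np.float64(1.7))]
   top c [ 434.7 -251.5   47.9]
     5 [[420.0, -265.0], [453.0, -229.0]]
     15 [[424.0, -265.0], [454.0, -231.0]]
     25 [[427.0, -262.0], [451.0, -235.0]]
     35 [[424.0, -261.0], [445.0, -236.0]]
     45 [[427.0, -259.0], [446.0, -237.0]]
red_tray side 447 [607.  -21.6] [ 90. 161.] 2.8 z nan
red_tray scene 359 [606.3 -18. ] [ 91.1 164.4] 1.8 z nan
blue_tray side 8 [ 646.8 -215.3] [83.3  3.9] 75.1 z 9.5
blue_tray scene 0 [0. 0.] [0. 0.] 0.0 z nan
board side 1060 [652.  163.6] [129.3 179.8] 71.8 z nan
board scene 963 [413.9 311. ] [169.1 512.8] 58.5 z nan
  return _methods._mean(a, axis=axis, dtype=dtype,
  ret = ret.dtype.type(ret / rcount)
```

View pics/crop.png

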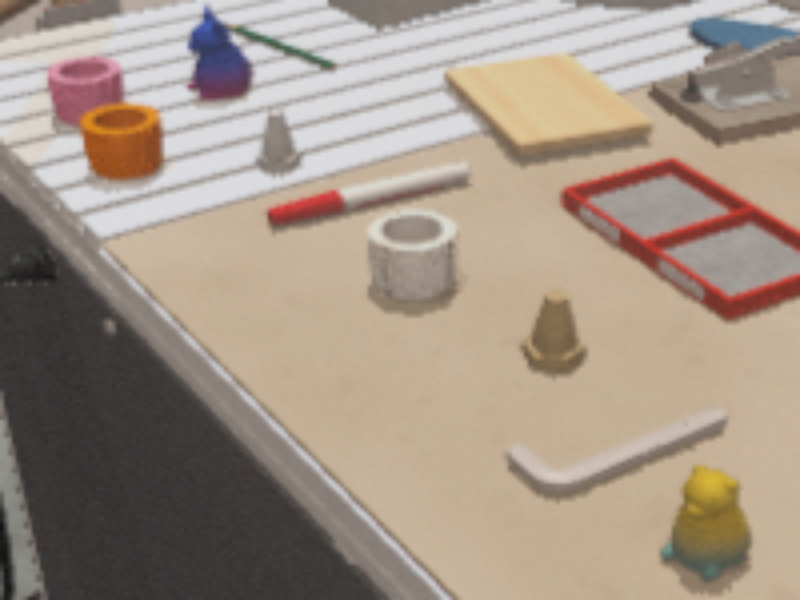

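The crop confirms the off-white ribbed cup at crop (412,255). First I bring the tool to yaw 90 (tool x = world y, tool y = world x) and move over the blue figure.

Request:
apply_moves(
  steps=[
    [1, 0, 0, 0, 0, 0, 1],
    [1, 0, 0, 0, 0, 0, 1],
    [1, 0, 0, 0, 0, 0, 1],
    [1, 0, 0, 0, 0, 0, 1],
    [1, 0, 0, 0, 0, 0, 1],
    [1, 0, 0, 0, 0, 0, 1],
    [1, 0, 0, 0, 0, 0, 1],
    [1, 0, 0, 0, 0, 0, 1],
  ],
  squeeze=30,
)

```text
time: 0.9
tool_pos: [243.3, 548.1, 195.0]
tcp_rot: [-179.9, 0.0, 115.9]
ft_force: [-1.0, 0.4, -0.1]
finger_gap: 85.1
grip_force: 0.0
```

Request:
apply_moves(
  steps=[
    [1, 0, 0, 0, 0, 0, 1],
    [1, 0, 0, 0, 0, 0, 1],
    [1, 0, 0, 0, 0, 0, 1],
    [1, 0, 0, 0, 0, 0, 1],
    [1, 0, 0, 0, 0, 0, 1],
    [1, 0, 0, 0, 0, 0, 0.21],
    [1, -30, 30, 0, 0, 0, 0],
    [1, -30, 30, 0, 0, 0, 0],
  ],
)

```text
time: 1.7
tool_pos: [303.1, 488.1, 195.1]
tcp_rot: [-180.0, 0.0, 90.3]
ft_force: [0.3, -0.6, 1.3]
finger_gap: 85.6
grip_force: 0.0
```

Request:
apply_moves(
  steps=[
    [1, -30, 30, 0, 0, 0, 0],
    [1, -30, 30, 0, 0, 0, 0],
    [1, -30, 30, 0, 0, 0, 0],
    [1, -30, 30, 0, 0, 0, 0],
    [1, -34, 21.6, 0, 0, 0, 0],
    [1, 0, 0, 0, 0, 0, 0],
    [1, 0, 0, 0, 0, 0, 0],
    [1, 0, 0, 0, 0, 0, 0],
  ],
)

```text
time: 2.5
tool_pos: [444.5, 335.1, 195.4]
tcp_rot: [-180.0, -0.0, 90.1]
ft_force: [0.5, 0.4, 0.2]
finger_gap: 85.4
grip_force: 0.0
```

```bash
python3 - <<'E'
from h import *
s=snap("scene");np.savez("scene1.npz",**{k:np.array(v) for k,v in s.items()})
w=r.snapshot("wrist");print(w["mtx"],np.array(w["hand_eye"]).round(2).tolist())
cv2.imwrite("pics/wrist1.png",w["color"])
def ray(s,u,v,z):
    K=s["mtx"];T=s["T"];d=T[:3,:3]@np.array([(u-K[0,2])/K[0,0],(v-K[1,2])/K[1,1],1]);o=T[:3,3];return (o+d*(z-o[2])/d[2])[:2]
S=dict(np.load("side0.npz"))
def rep(n,px,z):
    P=np.array([ray(S,u,v,z) for u,v in px]);rr=cv2.minAreaRect(P.astype(np.float32));print(n,P.round().tolist(),P.mean(0).round(1),rr)
rep("board",[(130+c/4,140+q/3.53) for c,q in((446,70),(563,55),(650,128),(523,152))],18)
rep("blue",[(c*.64,q*.64) for c,q in((529,382),(575,362),(677,431),(628,460))],15)
rep("red",[(130+c/4,140+q/3.53) for c,q in((564,190),(676,160),(800+30,222),(730,306))],15)
# color masks
W=world(S);H=cv2.cvtColor(S["color"],cv2.COLOR_BGR2HSV)
for n,c,m in(("blue",(621,-254),(H[...,0]>95)&(H[...,0]<130)&(H[...,1]>90)),("board",(630,184),(H[...,0]>14)&(H[...,0]<32)&(H[...,1]>50))):
    k=m&(np.hypot(W[...,0]-c[0],W[...,1]-c[1])<110)&(W[...,2]>(11 if n=="blue" else 13))&(W[...,2]<24)
    print(n,k.sum(),np.nanmedian(W[k][:,2]),cv2.minAreaRect(W[k][:,:2].astype(np.float32)))
E
```

```text
[[297.31863964   0.         255.8849205 ]
 [  0.         297.31863964 188.40927191]
 [  0.           0.           1.        ]] [[-0.0, -0.95, -0.31, 79.3], [1.0, 0.0, -0.0, -0.22], [0.0, -0.31, 0.95, -178.58], [0.0, 0.0, 0.0, 1.0]]
board [[589.0, 257.0], [680.0, 242.0], [660.0, 102.0], [566.0, 110.0]] [623.6 177.8] ((623.8753051757812, 176.46908569335938), (148.97044372558594, 94.2978744506836), 80.91315460205078)
blue [[573.0, -179.0], [657.0, -177.0], [661.0, -332.0], [575.0, -335.0]] [ 616.6 -255.9] ((616.064208984375, -256.044677734375), (86.0273208618164, 155.9508819580078), 1.7229543924331665)
red [[562.0, 56.0], [649.0, 57.0], [678.0, -57.0], [565.0, -105.0]] [613.5 -12.4] ((620.4473266601562, -23.706825256347656), (113.66082763671875, 160.7108612060547), 1.1171165704727173)
blue 661 15.180873790446924 ((619.4574584960938, -254.70309448242188), (90.50765228271484, 159.60040283203125), 1.6999075412750244)
board 882 19.08800069035354 ((653.6143798828125, 178.04180908203125), (141.6308135986328, 156.50631713867188), 82.83097839355469)
```

View pics/wrist1.png

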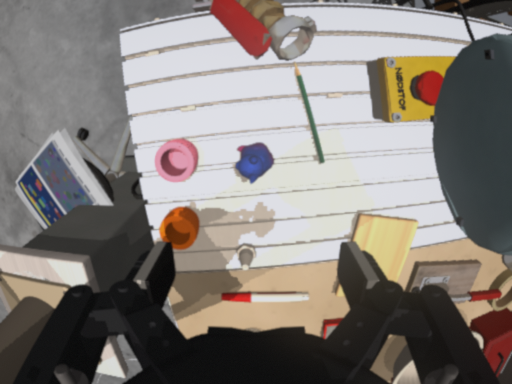

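The wrist view shows the blue figure at (254,162), and the projected TCP axis lands at about (256,165), so the tool is over it. Descending to grasp.

Request:
apply_moves(
  steps=[
    [1, 0, 0, 30, 0, 0, 0],
    [1, 0, 0, 30, 0, 0, 0],
    [1, 0, 0, 30, 0, 0, 0],
    [1, 0, 0, 30, 0, 0, 0],
    [1, 0, 0, 30, 0, 0, 0],
    [1, 0, 0, 20, 0, 0, 0],
    [1, 0, 0, 13.6, 0, 0, 0],
    [1, 0, 0, 0, 0, 0, 0],
  ],
)

```text
time: 3.4
tool_pos: [443.1, 334.2, 9.8]
tcp_rot: [-179.8, 0.1, 90.1]
ft_force: [0.0, 0.0, 0.1]
finger_gap: 85.6
grip_force: 0.0
```

Request:
apply_moves(
  steps=[
    [-1, 0, 0, 0, 0, 0, 0],
    [-1, 0, 0, 0, 0, 0, 0],
    [-1, 0, 0, 0, 0, 0, 0],
    [-1, 0, 0, 0, 0, 0, 0],
    [-1, 0, 0, 0, 0, 0, 0],
    [-1, 0, 0, 0, 0, 0, 0],
    [-1, 0, 0, 0, 0, 0, 0],
    [-1, 0, 0, 0, 0, 0, 0],
  ],
  squeeze=30,
)

```text
time: 4.2
tool_pos: [444.4, 336.3, 16.8]
tcp_rot: [-179.9, -0.1, 90.0]
ft_force: [-21.7, -4.7, 37.8]
finger_gap: 23.9
grip_force: 35.5
```

```bash
python3 - <<'E'
from h import *
print(r.sense())
s=snap("scene");a=s["color"][190:320,90:290];cv2.imwrite("pics/c1.png",cv2.resize(a,(800,520),interpolation=cv2.INTER_CUBIC))
E
```

```text
{'time': 4.2, 'joint_pos': array([ 31.7325126 ,  10.07106944, 101.90756604,   0.16183412,
        67.99611218,  31.6358686 ]), 'qd': array([-0.0247099 , -0.11147503, -0.02932902,  0.03166259, -0.08785449,
       -0.04974778]), 'joint_efforts': array([-5.06333247e+00, -3.90400708e+01, -3.96995330e+01, -2.68864229e+00,
       -8.01240563e+00, -5.29515863e-03]), 'tool_pos': array([444.42463685, 336.26290403,  16.77509947]), 'tcp_rot': array([-1.79942716e+02, -1.40975258e-01,  9.00359722e+01]), 'ft_force': array([-21.70813275,  -4.70452493,  37.84207731]), 'wrist_torque': array([-8.55864550e-01,  4.32897448e+00,  4.15882199e-03]), 'grip_force': 35.54379276931286, 'finger_gap': 23.937640023659835}
```

View pics/c1.png

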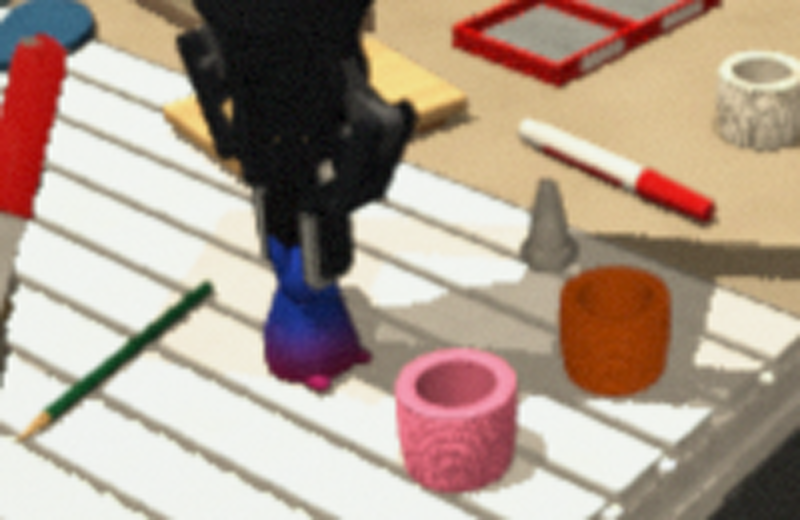

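The figure is still upright, gripped at the neck, at crop (310,280). The closing pads slid up its slope and loaded the arm, so I raise the command a little to unload and then lift.

Request:
apply_moves(
  steps=[
    [-1, 0, 0, -2, 0, 0, 0],
    [-1, 0, 0, -2, 0, 0, 0],
    [-1, 0, 0, -2, 0, 0, 0],
    [-1, 0, 0, -2, 0, 0, 0],
    [-1, 0, 0, -2, 0, 0, 0],
    [-1, 0, 0, 0, 0, 0, 0],
    [-1, 0, 0, 0, 0, 0, 0],
    [-1, 0, 0, 0, 0, 0, 0],
  ],
)

```text
time: 5.05
tool_pos: [444.9, 334.3, 21.7]
tcp_rot: [-180.0, 0.0, 90.0]
ft_force: [-0.6, -0.5, -0.2]
finger_gap: 19.1
grip_force: 25.4
```

Request:
apply_moves(
  steps=[
    [-1, 0, 0, -5, 0, 0, 0],
    [-1, 0, 0, -10, 0, 0, 0],
    [-1, 0, 0, -10, 0, 0, 0],
    [-1, 0, 0, -15, 0, 0, 0],
    [-1, 0, 0, -10, 0, 0, 0],
    [-1, 0, 0, 0, 0, 0, 0],
    [-1, 0, 0, 0, 0, 0, 0],
    [-1, 0, 0, 0, 0, 0, 0],
  ],
)

```text
time: 5.85
tool_pos: [444.7, 334.2, 71.4]
tcp_rot: [-180.0, 0.0, 90.0]
ft_force: [-0.4, -0.7, -0.5]
finger_gap: 19.4
grip_force: 25.4
```

```bash
python3 - <<'E'
from h import *
print(r.sense()["finger_gap"])
s=snap("scene");a=s["color"][150:310,90:290];b=snap("side")["color"][90:250,110:310];cv2.imwrite("pics/c2.png",np.hstack([cv2.resize(a,(400,320)),cv2.resize(b,(400,320))]))
E
```

```text
19.406336626283363
```

View pics/c2.png

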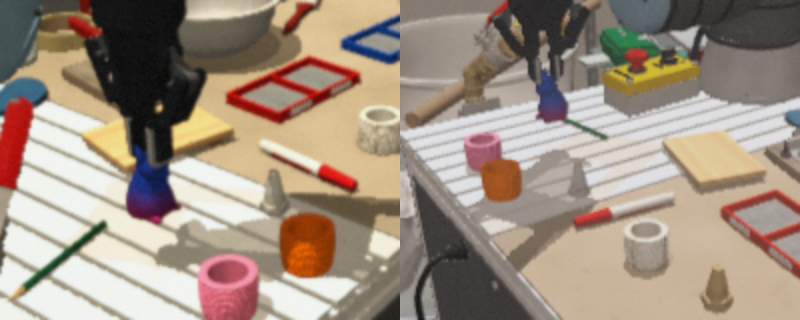

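The blue figure hangs upright in the gripper in both views (scene (150,185), side (550,95)). Carrying it to the blue tray's + bay at (617.5,-216).

Request:
apply_moves(
  steps=[
    [-1, 0, 0, -30, 0, 0, 0],
    [-1, 0, 0, -30, 0, 0, 0],
    [-1, -20, 6, 0, 0, 0, 0],
    [-1, -40, 12, 0, 0, 0, 0],
    [-1, -40, 12, 0, 0, 0, 0],
    [-1, -40, 12, 0, 0, 0, 0],
    [-1, -40, 12, 0, 0, 0, 0],
    [-1, -40, 12, 0, 0, 0, 0],
  ],
)

```text
time: 6.75
tool_pos: [511.0, 112.8, 131.5]
tcp_rot: [-180.0, 0.0, 90.0]
ft_force: [1.1, 0.1, -0.4]
finger_gap: 19.4
grip_force: 25.5
```

Request:
apply_moves(
  steps=[
    [-1, -40, 12, 0, 0, 0, 0],
    [-1, -40, 12, 0, 0, 0, 0],
    [-1, -40, 12, 0, 0, 0, 0],
    [-1, -40, 12, 0, 0, 0, 0],
    [-1, -40, 12, 0, 0, 0, 0],
    [-1, -40, 12, 0, 0, 0, 0],
    [-1, -40, 12, 0, 0, 0, 0],
    [-1, -30, 12, 0, 0, 0, 0],
  ],
)

```text
time: 7.55
tool_pos: [606.9, -198.0, 131.1]
tcp_rot: [-179.9, -0.0, 89.9]
ft_force: [0.6, -0.2, -1.0]
finger_gap: 18.9
grip_force: 25.5
```

Request:
apply_moves(
  steps=[
    [-1, -20.4, 10.5, 0, 0, 0, 0],
    [-1, 0, 0, 0, 0, 0, 0],
    [-1, 0, 0, 20, 0, 0, 0],
    [-1, 0, 0, 20, 0, 0, 0],
    [-1, 0, 0, 20, 0, 0, 0],
    [-1, 0, 0, 10, 0, 0, 0],
    [-1, 0, 0, 0, 0, 0, 0],
    [-1, 0, 0, 0, 0, 0, 0],
  ],
)

```text
time: 8.35
tool_pos: [617.8, -215.6, 62.5]
tcp_rot: [180.0, -0.0, 90.0]
ft_force: [0.1, -0.9, -0.5]
finger_gap: 18.7
grip_force: 25.5
```

```bash
python3 - <<'E'
from h import *
t=r.sense()["tool_pos"];print(t)
s=snap("side");W=world(s);H=cv2.cvtColor(s["color"],cv2.COLOR_BGR2HSV)
m=(np.hypot(W[...,0]-t[0],W[...,1]-t[1])<45)&(W[...,2]>20)&(W[...,2]<t[2]+10)&(H[...,1]>110)
P=W[m];print(len(P),np.percentile(P,[1,50,99],axis=0).round())
a=s["color"][200:320,310:460];cv2.imwrite("pics/c3.png",cv2.resize(a,(600,480)))
# base rim
B=P[P[:,2]<np.percentile(P[:,2],1)+12];print(np.percentile(B,[1,99],axis=0).round())
E
```

```text
[ 617.83469337 -215.57744629   62.50179047]
94 [[ 602. -239.   48.]
 [ 611. -234.   53.]
 [ 628. -207.   72.]]
[[ 602. -239.   48.]
 [ 628. -207.   59.]]
```

View pics/c3.png

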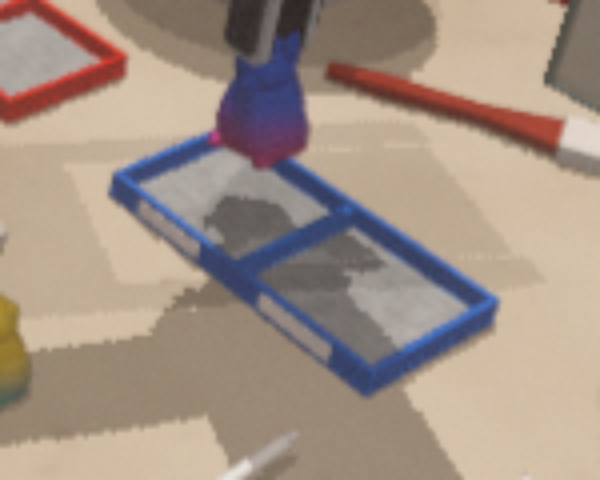

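The figure hangs upright above the + bay (crop (262,120)). Lowering until contact.

Request:
apply_moves(
  steps=[
    [-1, 0, 0, 12, 0, 0, 0],
    [-1, 0, 0, 12, 0, 0, 0],
    [-1, 0, 0, 6, 0, 0, 0],
    [-1, 0, 0, 3, 0, 0, 0],
    [-1, 0, 0, 1, 0, 0, 0],
    [-1, 0, 0, 0, 0, 0, 0],
    [-1, 0, 0, 0, 0, 0, 0],
    [-1, 0, 0, 0, 0, 0, 0],
  ],
)

```text
time: 9.2
tool_pos: [618.1, -216.1, 28.6]
tcp_rot: [180.0, 0.0, 90.0]
ft_force: [-0.1, 0.5, 0.0]
finger_gap: 19.2
grip_force: 25.5
```

Request:
apply_moves(
  steps=[
    [-1, 0, 0, 1, 0, 0, 0],
    [-1, 0, 0, 0.5, 0, 0, 0],
    [-1, 0, 0, 0.5, 0, 0, 0],
    [-1, 0, 0, 0, 0, 0, 0],
    [-1, 0, 0, 0, 0, 0, 0],
    [-1, 0, 0, 0, 0, 0, 0],
    [-1, 0, 0, 0, 0, 0, 0],
    [-1, 0, 0, 0, 0, 0, 0],
  ],
)

```text
time: 10.0
tool_pos: [617.7, -215.9, 26.0]
tcp_rot: [180.0, 0.0, 90.0]
ft_force: [-0.9, -0.8, -0.1]
finger_gap: 19.1
grip_force: 25.5
```

Request:
apply_moves(
  steps=[
    [-1, 0, 0, 0.5, 0, 0, 0],
    [-1, 0, 0, 0.5, 0, 0, 0],
    [-1, 0, 0, 0.5, 0, 0, 0],
    [-1, 0, 0, 0, 0, 0, 0],
    [-1, 0, 0, 0, 0, 0, 0],
    [-1, 0, 0, 0, 0, 0, 0],
    [-1, 0, 0, 0, 0, 0, 0],
    [-1, 0, 0, 0, 0, 0, 0],
  ],
)

```text
time: 10.8
tool_pos: [617.7, -215.9, 24.5]
tcp_rot: [-180.0, 0.0, 90.0]
ft_force: [-0.7, 0.1, -0.4]
finger_gap: 18.9
grip_force: 25.5
```

Request:
apply_moves(
  steps=[
    [-1, 0, 0, 0.5, 0, 0, 0],
    [-1, 0, 0, 0.5, 0, 0, 0],
    [-1, 0, 0, 0.5, 0, 0, 0],
    [-1, 0, 0, 0.5, 0, 0, 0],
    [-1, 0, 0, 0.5, 0, 0, 0],
    [-1, 0, 0, 0, 0, 0, 0],
    [-1, 0, 0, 0, 0, 0, 0],
    [-1, 0, 0, 0, 0, 0, 0],
  ],
)

```text
time: 11.6
tool_pos: [618.6, -216.6, 23.4]
tcp_rot: [179.9, 0.1, 90.0]
ft_force: [-0.4, -0.9, 7.4]
finger_gap: 18.8
grip_force: 28.1
```

Contact at 7 N. Release slowly and rise.

Request:
apply_moves(
  steps=[
    [-0.5, 0, 0, 0, 0, 0, 0],
    [-0.4, 0, 0, 0, 0, 0, 0],
    [-0.3, 0, 0, 0, 0, 0, 0],
    [-0.15, 0, 0, 0, 0, 0, 0],
    [0, 0, 0, 0, 0, 0, 0],
    [0.2, 0, 0, 0, 0, 0, 0],
    [0.4, 0, 0, 0, 0, 0, 0],
    [0.6, 0, 0, 0, 0, 0, 0],
  ],
)

```text
time: 12.4
tool_pos: [617.7, -215.9, 22.0]
tcp_rot: [-180.0, -0.0, 90.0]
ft_force: [0.4, 0.4, 0.6]
finger_gap: 68.2
grip_force: 0.0
```

Request:
apply_moves(
  steps=[
    [0.6, 0, 0, -10, 0, 0, 0],
    [0.6, 0, 0, -20, 0, 0, 0],
    [0.6, 0, 0, -30, 0, 0, 0],
    [0.6, 0, 0, -40, 0, 0, 0],
    [-0.3, 0, 0, -28, 0, 0, 0],
    [-0.3, -11, -50, 0, 0, 0, 0],
    [-0.3, -10, -48, 0, 0, 0, 0],
    [-0.3, -10, -48, 0, 0, 0, 0],
  ],
)

```text
time: 13.2
tool_pos: [471.7, -246.9, 151.0]
tcp_rot: [179.9, 0.1, 90.1]
ft_force: [0.2, -0.8, 0.8]
finger_gap: 30.0
grip_force: 0.0
```

Request:
apply_moves(
  steps=[
    [-0.3, 0, -30.5, 0, 0, 0, 0],
    [-0.3, 0, 0, 0, 0, 0, 0],
    [-0.3, 0, 0, 0, 0, 0, 0],
    [-0.3, 0, 0, 0, 0, 0, 0],
    [-0.3, 0, 0, 0, 0, 0, 0],
    [-0.3, 0, 0, 0, 0, 0, 0],
    [-0.3, 0, 0, 0, 0, 0, 0],
    [-0.3, 0, 0, 0, 0, 0, 0],
  ],
)

```text
time: 14.0
tool_pos: [442.6, -246.5, 149.8]
tcp_rot: [-180.0, -0.0, 90.0]
ft_force: [0.5, 0.8, 0.2]
finger_gap: 29.8
grip_force: 0.0
```

```bash
python3 - <<'E'
from h import *
q=r.sense();t=q["tool_pos"];print(t,q["finger_gap"])
s=snap("side");W=world(s)
c=snap("scene");V=world(c)
for n,w in(("side",W),("scene",V)):
    m=(np.hypot(w[...,0]-t[0],w[...,1]-t[1])<60)&(w[...,2]>90);P=w[m]
    for sg,Q in(("-",P[P[:,0]<t[0]]),("+",P[P[:,0]>t[0]])):
        if len(Q):print(n,sg,len(Q),"zlow",np.percentile(Q[:,2],[0,1,3]).round(1)-t[2],"tip x/y",Q[Q[:,2]<np.min(Q[:,2])+8].mean(0).round())
m=(np.hypot(W[...,0]-618,W[...,1]+216)<32)&(W[...,2]>22)&(W[...,2]<110);P=W[m]
print("blue fig",np.percentile(P,[1,99],axis=0).round(),"top",P[P[:,2]>np.percentile(P[:,2],90)].mean(0))
cv2.imwrite("pics/c4.png",np.hstack([cv2.resize(s["color"][200:320,280:430],(400,320)),cv2.resize(c["color"][100:220,280:430],(400,320))]))
E
```

```text
[ 442.56802478 -246.53597172  149.80140211] 29.769491075101417
side - 9514 zlow [37.19859789 52.49859789 72.79859789] tip x/y [ 422. -253.  191.]
side + 3042 zlow [36.79859789 42.39859789 49.59859789] tip x/y [ 459. -249.  191.]
scene - 2567 zlow [37.19859789 47.79859789 63.49859789] tip x/y [ 424. -241.  191.]
scene + 1367 zlow [37.29859789 42.79859789 51.69859789] tip x/y [ 461. -244.  191.]
blue fig [[ 603. -239.   22.]
 [ 634. -206.   74.]] top [ 620.45044013 -220.18009643   70.22236181]
```

View pics/c4.png

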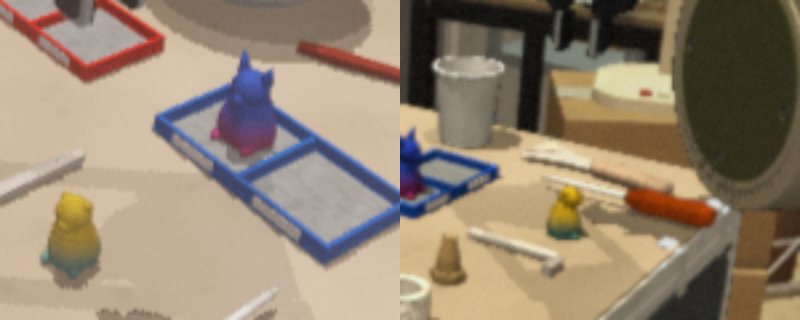

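Blue figure stands in its bay, upright. Next I measure where the fingertips really are at a 30 mm gap.

```bash
python3 - <<'E'
from h import *
t=r.sense()["tool_pos"]
s=snap("side");K=s["mtx"];Ti=np.linalg.inv(s["T"])
im=cv2.resize(s["color"],None,fx=4,fy=4,interpolation=cv2.INTER_CUBIC);pp=[]
for dx in(-15,15):
  for dz in(0,10,20,30,40):
    p=Ti@np.r_[t+[dx,0,dz],1];u,v=K[0,0]*p[0]/p[2]+K[0,2],K[1,1]*p[1]/p[2]+K[1,2]
    pp.append((u,v));d=s["depth"][int(v),int(u)]
    print(dx,dz,round(u),round(v),"d",d.round(),p[2].round());cv2.circle(im,(int(u*4+2),int(v*4+2)),3,(0,255,0),-1)
u,v=np.mean(pp,0)*4;cv2.imwrite("pics/c5.png",im[int(v-220):int(v+220),int(u-220):int(u+220)])
E
```

```text
-15 0 307 227 d 815.0 557.0
-15 10 307 222 d 805.0 552.0
-15 20 308 216 d 843.0 547.0
-15 30 308 211 d 864.0 542.0
-15 40 309 205 d 525.0 537.0
15 0 322 222 d 811.0 570.0
15 10 323 217 d 842.0 565.0
15 20 324 211 d 862.0 560.0
15 30 324 206 d 876.0 555.0
15 40 325 200 d 551.0 551.0
```

View pics/c5.png

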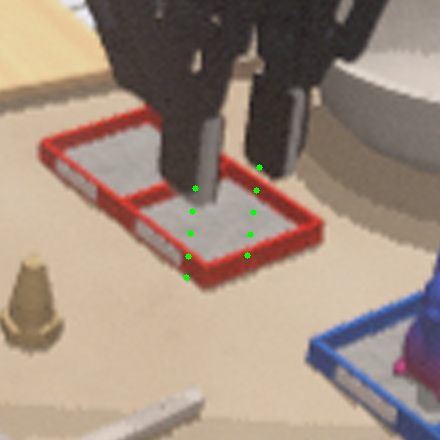

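The tips show at c5 (205,200) and (275,175), about 36 mm above the reported TCP at a 30 mm gap. The depth from both cameras agrees, and the lateral position is good. I will therefore use tip z = TCP z + 36 and watch forces. Next is the bear: tip at z≈12, so TCP at -24.

Request:
apply_moves(
  steps=[
    [1, 0, 0, 30, 0, 0, 0],
    [1, 0, 0, 30, 0, 0, 0],
    [1, 0, 0, 30, 0, 0, 0],
    [1, 0, 0, 20, 0, 0, 0],
    [1, 0, 0, 20, 0, 0, 0],
    [1, 0, 0, 14, 0, 0, 0],
    [1, 0, 0, 0, 0, 0, 0],
    [1, 0, 0, 0, 0, 0, 0],
  ],
)

```text
time: 14.95
tool_pos: [442.5, -246.8, 6.4]
tcp_rot: [180.0, -0.0, 90.0]
ft_force: [0.3, 0.5, -0.1]
finger_gap: 85.6
grip_force: 0.0
```

Request:
apply_moves(
  steps=[
    [1, 0, 0, 10, 0, 0, 0],
    [1, 0, 0, 10, 0, 0, 0],
    [1, 0, 0, 5, 0, 0, 0],
    [1, 0, 0, 5, 0, 0, 0],
    [1, 0, 0, 0, 0, 0, 0],
    [1, 0, 0, 0, 0, 0, 0],
    [1, 0, 0, 0, 0, 0, 0],
    [1, 0, 0, 0, 0, 0, 0],
  ],
)

```text
time: 15.75
tool_pos: [442.6, -246.9, -23.6]
tcp_rot: [180.0, 0.0, 90.0]
ft_force: [0.4, 0.7, 0.2]
finger_gap: 85.3
grip_force: 0.0
```

```bash
python3 - <<'E'
from h import *
q=r.sense();t=q["tool_pos"];print(t,q["ft_force"],q["finger_gap"])
for n in("side","scene"):
    s=snap(n);w=world(s)
    m=(abs(w[...,1]-t[1])<16)&(abs(w[...,0]-t[0])>36)&(abs(w[...,0]-t[0])<62)&(w[...,2]>5)&(w[...,2]<120);P=w[m]
    for sg,Q in(("-",P[P[:,0]<t[0]]),("+",P[P[:,0]>t[0]])):
        if len(Q):print(n,sg,len(Q),np.percentile(Q[:,2],[0,1,5]).round(1),Q[Q[:,2]<np.min(Q[:,2])+8].mean(0).round())
    if n=="side":cv2.imwrite("pics/c6.png",cv2.resize(s["color"][200:320,250:400],(600,480)))
E
```

```text
[ 442.6381416  -246.9159627   -23.62388141] [0.41169877 0.68585233 0.24723421] 85.32137595701319
side - 460 [28.1 30.5 36.5] [ 394. -256.   33.]
side + 428 [27.1 28.5 32.2] [ 487. -249.   32.]
scene - 235 [25.5 28.  33.6] [ 396. -243.   30.]
scene + 209 [26.7 28.4 31.3] [ 489. -244.   30.]
```

View pics/c6.png

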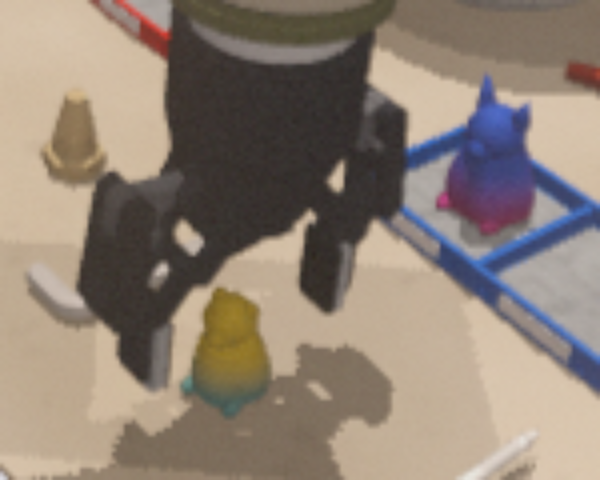

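The open fingers straddle the bear with tips at z≈27, so they will drop to about 13 when closed. Closing.

Request:
apply_moves(
  steps=[
    [-1, 0, 0, 0, 0, 0, 0],
    [-1, 0, 0, 0, 0, 0, 0],
    [-1, 0, 0, 0, 0, 0, 0],
    [-1, 0, 0, 0, 0, 0, 0],
    [-1, 0, 0, 0, 0, 0, 0],
    [-1, 0, 0, 0, 0, 0, 0],
    [-1, 0, 0, 0, 0, 0, 0],
    [-1, 0, 0, 0, 0, 0, 0],
  ],
  squeeze=25,
)

```text
time: 16.65
tool_pos: [442.5, -246.8, -23.8]
tcp_rot: [180.0, 0.0, 90.0]
ft_force: [-1.4, 0.9, 5.3]
finger_gap: 42.6
grip_force: 23.5
```

Request:
apply_moves(
  steps=[
    [-1, 0, 0, -5, 0, 0, 0],
    [-1, 0, 0, -5, 0, 0, 0],
    [-1, 0, 0, -10, 0, 0, 0],
    [-1, 0, 0, -10, 0, 0, 0],
    [-1, 0, 0, -10, 0, 0, 0],
    [-1, 0, 0, -10, 0, 0, 0],
    [-1, 0, 0, 0, 0, 0, 0],
    [-1, 0, 0, 0, 0, 0, 0],
  ],
)

```text
time: 17.45
tool_pos: [442.7, -246.9, 26.4]
tcp_rot: [180.0, 0.0, 90.0]
ft_force: [-0.7, -0.3, -0.5]
finger_gap: 42.4
grip_force: 23.2
```

```bash
python3 - <<'E'
from h import *
s=snap("side");cv2.imwrite("pics/c7.png",cv2.resize(s["color"][180:300,250:400],(600,480)))
E
```

```text
(no output)
```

View pics/c7.png

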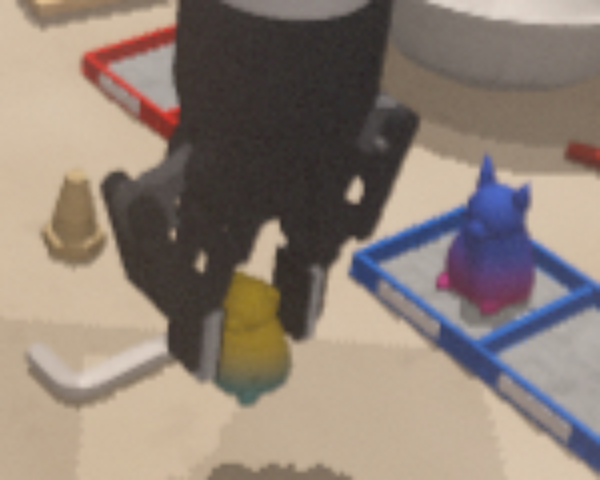

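The bear is held upright. Carrying it to the − bay at (619.5,-294).

Request:
apply_moves(
  steps=[
    [-1, 0, 0, -20, 0, 0, 0],
    [-1, -10, 35, 0, 0, 0, 0],
    [-1, -10, 35, 0, 0, 0, 0],
    [-1, -10, 35, 0, 0, 0, 0],
    [-1, -10, 35, 0, 0, 0, 0],
    [-1, -7, 37, 0, 0, 0, 0],
    [-1, 0, 0, 0, 0, 0, 0],
    [-1, 0, 0, 20, 0, 0, 0],
  ],
)

```text
time: 18.3
tool_pos: [621.6, -294.5, 27.3]
tcp_rot: [179.8, 0.1, 90.0]
ft_force: [0.0, -0.0, -0.2]
finger_gap: 42.5
grip_force: 23.4
```

Request:
apply_moves(
  steps=[
    [-1, 0, 0, 20, 0, 0, 0],
    [-1, 0, 0, 15, 0, 0, 0],
    [-1, 0, 0, 6, 0, 0, 0],
    [-1, 0, 0, 2, 0, 0, 0],
    [-1, 0, 0, 1, 0, 0, 0],
    [-1, 0, 0, 0.5, 0, 0, 0],
    [-1, 0, 0, 0, 0, 0, 0],
    [-1, 0, 0, 0, 0, 0, 0],
  ],
)

```text
time: 19.1
tool_pos: [619.9, -294.0, -17.7]
tcp_rot: [179.9, 0.0, 90.0]
ft_force: [-0.5, -0.1, -0.2]
finger_gap: 42.1
grip_force: 23.4
```

Request:
apply_moves(
  steps=[
    [-1, 0, 0, 0.5, 0, 0, 0],
    [-1, 0, 0, 0.5, 0, 0, 0],
    [-1, 0, 0, 0.5, 0, 0, 0],
    [-1, 0, 0, 0.5, 0, 0, 0],
    [-1, 0, 0, 0.5, 0, 0, 0],
    [-1, 0, 0, 0, 0, 0, 0],
    [-1, 0, 0, 0, 0, 0, 0],
    [-1, 0, 0, 0, 0, 0, 0],
  ],
)

```text
time: 19.9
tool_pos: [619.5, -293.7, -19.7]
tcp_rot: [180.0, 0.0, 90.0]
ft_force: [-4.5, 2.7, 8.9]
finger_gap: 42.4
grip_force: 24.2
```

Request:
apply_moves(
  steps=[
    [0.05, 0, 0, 0, 0, 0, 0],
    [0.1, 0, 0, 0, 0, 0, 0],
    [0.2, 0, 0, 0, 0, 0, 0],
    [0.3, 0, 0, 0, 0, 0, 0],
    [0.4, 0, 0, 0, 0, 0, 0],
    [0.5, 0, 0, 0, 0, 0, 0],
    [0.5, 0, 0, -10, 0, 0, 0],
    [0.5, 0, 0, -20, 0, 0, 0],
  ],
)

```text
time: 20.7
tool_pos: [617.8, -292.7, 7.6]
tcp_rot: [-179.8, -0.1, 90.0]
ft_force: [-0.4, -0.1, -0.3]
finger_gap: 64.1
grip_force: 0.0
```

Request:
apply_moves(
  steps=[
    [0.5, 0, 0, -40, 0, 0, 0],
    [0.5, 0, 0, -40, 0, 0, 0],
    [0.5, 30, -25, 0, 0, 0, 0],
    [0.5, 35, -25, 0, 0, 0, 0],
    [0.5, 35, -25, 0, 0, 0, 0],
    [0.5, 35, -25, 0, 0, 0, 0],
    [0.5, 35, -25, 0, 0, 0, 0],
    [0.5, 38.7, -29.5, 0, 0, 0, 0],
  ],
)

```text
time: 21.5
tool_pos: [464.4, -84.1, 89.9]
tcp_rot: [179.9, 0.0, 90.0]
ft_force: [1.0, 0.5, 0.4]
finger_gap: 64.0
grip_force: 0.0
```

Request:
apply_moves(
  steps=[
    [0.5, 0, 0, 0, 0, 0, 0],
    [0.5, 0, 0, 0, 0, 0, 0],
    [0.5, 0, 0, 0, 0, 0, 0],
    [0.5, 0, 0, 0, 0, 0, 0],
    [0.5, 0, 0, 0, 0, 0, 0],
    [0.5, 0, 0, 0, 0, 0, 0],
    [0.5, 0, 0, 0, 0, 0, 0],
    [0.5, 0, 0, 0, 0, 0, 0],
  ],
)

```text
time: 22.3
tool_pos: [464.8, -85.1, 88.9]
tcp_rot: [-180.0, -0.0, 90.0]
ft_force: [-1.2, 0.4, -0.3]
finger_gap: 64.0
grip_force: 0.0
```

```bash
python3 - <<'E'
from h import *
q=r.sense();t=q["tool_pos"];print(t)
s=snap("side");w=world(s)
for c in((618,-216),(619.5,-294)):
    m=(np.hypot(w[...,0]-c[0],w[...,1]-c[1])<34)&(w[...,2]>20)&(w[...,2]<90);P=w[m]
    print(len(P),np.percentile(P,[1,99],axis=0).round().tolist())
cv2.imwrite("pics/c8.png",cv2.resize(s["color"][180:320,240:440],(600,420)))
E
```

```text
[464.83390403 -85.13995464  88.85718108]
470 [[603.0, -240.0, 20.0], [634.0, -206.0, 75.0]]
339 [[605.0, -314.0, 20.0], [629.0, -287.0, 57.0]]
```

View pics/c8.png

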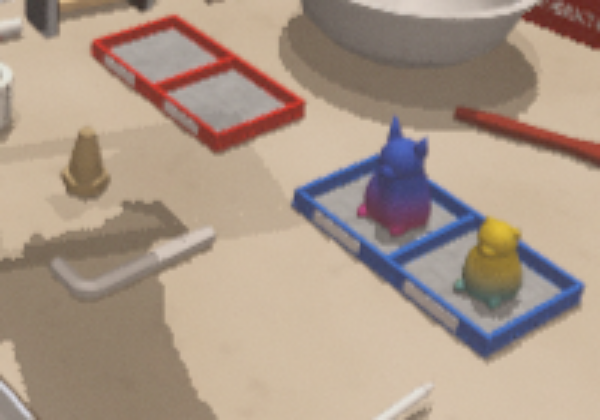

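Both figures stand upright in separate bays (c8 (397,185), (492,262)). Brass nozzle next: tip at z≈4, so TCP at -33.

Request:
apply_moves(
  steps=[
    [0.5, 0, 0, 25, 0, 0, 0],
    [0.5, 0, 0, 25, 0, 0, 0],
    [0.5, 0, 0, 25, 0, 0, 0],
    [0.5, 0, 0, 20, 0, 0, 0],
    [0.5, 0, 0, 15, 0, 0, 0],
    [0.5, 0, 0, 12, 0, 0, 0],
    [0.5, 0, 0, 0, 0, 0, 0],
    [0.5, 0, 0, 0, 0, 0, 0],
  ],
)

```text
time: 23.15
tool_pos: [465.0, -85.0, -32.7]
tcp_rot: [-180.0, -0.0, 90.0]
ft_force: [0.0, -0.1, 0.5]
finger_gap: 64.0
grip_force: 0.0
```

Request:
apply_moves(
  steps=[
    [0.2, 0, 0, 0, 0, 0, 0],
    [0, 0, 0, 0, 0, 0, 0],
    [-0.2, 0, 0, 0, 0, 0, 0],
    [-1, 0, 0, 0, 0, 0, 0],
    [-1, 0, 0, 0, 0, 0, 0],
    [-1, 0, 0, 0, 0, 0, 0],
    [-1, 0, 0, 0, 0, 0, 0],
    [-1, 0, 0, 0, 0, 0, 0],
  ],
  squeeze=40,
)

```text
time: 23.95
tool_pos: [465.5, -85.2, -32.0]
tcp_rot: [179.9, 0.0, 90.0]
ft_force: [-2.6, 1.0, 5.6]
finger_gap: 28.5
grip_force: 39.0
```

Request:
apply_moves(
  steps=[
    [-1, 0, 0, -5, 0, 0, 0],
    [-1, 0, 0, -10, 0, 0, 0],
    [-1, 0, 0, -20, 0, 0, 0],
    [-1, 0, 0, -20, 0, 0, 0],
    [-1, 0, 0, -10, 0, 0, 0],
    [-1, 0, 0, 0, 0, 0, 0],
    [-1, 0, 0, 0, 0, 0, 0],
    [-1, 0, 0, 0, 0, 0, 0],
  ],
)

```text
time: 24.75
tool_pos: [463.9, -84.7, 30.9]
tcp_rot: [-179.9, -0.0, 90.0]
ft_force: [-0.4, -0.0, -0.6]
finger_gap: 28.6
grip_force: 39.5
```

```bash
python3 - <<'E'
from h import *
q=r.sense();t=q["tool_pos"];print(t,q["finger_gap"])
for n in("side","scene"):
    s=snap(n);w=world(s);H=cv2.cvtColor(s["color"],cv2.COLOR_BGR2HSV)
    m=(np.hypot(w[...,0]-t[0],w[...,1]-t[1])<30)
    br=m&(H[...,0]>10)&(H[...,0]<28)&(H[...,1]>70)&(w[...,2]>30);P=w[br]
    print(n,"on bench",(m&(w[...,2]>6)&(w[...,2]<30)).sum(),"brass",len(P),np.percentile(P,[2,98],axis=0).round().tolist() if len(P) else "")
    f=m&(w[...,2]>40)&(w[...,2]<90);print(" low",np.percentile(w[f][:,2],[0,1,5]).round())
# red tray refine from current side image
s=snap("side");W=world(s);H=cv2.cvtColor(s["color"],cv2.COLOR_BGR2HSV)
k=((H[...,0]<8)|(H[...,0]>172))&(H[...,1]>120)&(np.hypot(W[...,0]-607,W[...,1]+20)<100)&(W[...,2]>11)&(W[...,2]<19)
print(k.sum(),cv2.minAreaRect(W[k][:,:2].astype(np.float32)))
E
```

```text
[463.89724637 -84.74019195  30.87381915] 28.623418690104625
side on bench 0 brass 206 [[450.0, -101.0, 67.0], [478.0, -83.0, 108.0]]
 low [64. 65. 68.]
scene on bench 0 brass 276 [[436.0, -99.0, 66.0], [481.0, -62.0, 397.0]]
 low [64. 65. 67.]
351 ((606.39306640625, -20.070465087890625), (89.35233306884766, 163.56942749023438), 3.1306262016296387)
```

The brass nozzle is lifted upright (z 64 to 108, 44 mm tall). On to the red tray's − bay at (608,-59).

Request:
apply_moves(
  steps=[
    [-1, 5, 28, 0, 0, 0, 0],
    [-1, 5, 28, 0, 0, 0, 0],
    [-1, 5, 28, 0, 0, 0, 0],
    [-1, 5, 28, 0, 0, 0, 0],
    [-1, 6, 31, 0, 0, 0, 0],
    [-1, 0, 0, 0, 0, 0, 0],
    [-1, 0, 0, 20, 0, 0, 0],
    [-1, 0, 0, 15, 0, 0, 0],
  ],
)

```text
time: 25.7
tool_pos: [607.1, -58.9, -4.5]
tcp_rot: [-179.9, -0.0, 90.0]
ft_force: [-1.3, 0.4, -1.2]
finger_gap: 28.6
grip_force: 39.6
```

Request:
apply_moves(
  steps=[
    [-1, 0, 0, 12, 0, 0, 0],
    [-1, 0, 0, 8, 0, 0, 0],
    [-1, 0, 0, 2, 0, 0, 0],
    [-1, 0, 0, 1, 0, 0, 0],
    [-1, 0, 0, 0.5, 0, 0, 0],
    [-1, 0, 0, 0, 0, 0, 0],
    [-1, 0, 0, 0, 0, 0, 0],
    [-1, 0, 0, 0, 0, 0, 0],
  ],
)

```text
time: 26.5
tool_pos: [608.1, -59.0, -26.1]
tcp_rot: [180.0, 0.0, 90.0]
ft_force: [-0.3, 0.8, -1.1]
finger_gap: 28.3
grip_force: 39.6
```

Request:
apply_moves(
  steps=[
    [-1, 0, 0, 0.5, 0, 0, 0],
    [-1, 0, 0, 0.5, 0, 0, 0],
    [-1, 0, 0, 0, 0, 0, 0],
    [-1, 0, 0, 0, 0, 0, 0],
    [-1, 0, 0, 0, 0, 0, 0],
    [-1, 0, 0, 0, 0, 0, 0],
    [-1, 0, 0, 0, 0, 0, 0],
    [-1, 0, 0, 0, 0, 0, 0],
  ],
)

```text
time: 27.3
tool_pos: [607.8, -59.0, -27.5]
tcp_rot: [180.0, 0.0, 90.0]
ft_force: [0.6, 1.0, -0.9]
finger_gap: 28.7
grip_force: 39.6
```

Request:
apply_moves(
  steps=[
    [-1, 0, 0, 0.5, 0, 0, 0],
    [-1, 0, 0, 0.5, 0, 0, 0],
    [-1, 0, 0, 0.5, 0, 0, 0],
    [-1, 0, 0, 0.5, 0, 0, 0],
    [-1, 0, 0, 0, 0, 0, 0],
    [-1, 0, 0, 0, 0, 0, 0],
    [-1, 0, 0, 0, 0, 0, 0],
    [-1, 0, 0, 0, 0, 0, 0],
  ],
)

```text
time: 28.1
tool_pos: [608.0, -59.1, -28.0]
tcp_rot: [180.0, 0.0, 90.0]
ft_force: [-6.3, 1.0, 12.9]
finger_gap: 28.4
grip_force: 40.9
```

Contact. Opening a little and rising, then to the steel nozzle at (431.5,198).

Request:
apply_moves(
  steps=[
    [-0.25, 0, 0, 0, 0, 0, 0],
    [-0.18, 0, 0, 0, 0, 0, 0],
    [-0.1, 0, 0, 0, 0, 0, 0],
    [-0.1, 0, 0, 0, 0, 0, 0],
    [-0.1, 0, 0, -5, 0, 0, 0],
    [-0.1, 0, 0, -10, 0, 0, 0],
    [-0.1, 0, 0, -20, 0, 0, 0],
    [0.3, 0, 0, -40, 0, 0, 0],
  ],
)

```text
time: 28.9
tool_pos: [605.1, -58.5, 43.5]
tcp_rot: [-179.7, -0.1, 90.0]
ft_force: [0.1, 0.4, 0.0]
finger_gap: 51.5
grip_force: 0.0
```

Request:
apply_moves(
  steps=[
    [0.5, 0, 0, -43, 0, 0, 0],
    [0.5, 37, -25, 0, 0, 0, 0],
    [0.5, 37, -25, 0, 0, 0, 0],
    [0.5, 37, -25, 0, 0, 0, 0],
    [0.5, 37, -25, 0, 0, 0, 0],
    [0.5, 37, -25, 0, 0, 0, 0],
    [0.5, 37, -25, 0, 0, 0, 0],
    [0.5, 35, -26.5, 0, 0, 0, 0],
  ],
)

```text
time: 29.7
tool_pos: [430.6, 199.5, 89.8]
tcp_rot: [179.9, -0.0, 90.0]
ft_force: [0.3, 1.0, 0.5]
finger_gap: 64.0
grip_force: 0.0
```

Request:
apply_moves(
  steps=[
    [0.5, 0, 0, 0, 0, 0, 0],
    [0.5, 0, 0, 0, 0, 0, 0],
    [0.5, 0, 0, 0, 0, 0, 0],
    [0.5, 0, 0, 0, 0, 0, 0],
    [0.5, 0, 0, 0, 0, 0, 0],
    [0.5, 0, 0, 0, 0, 0, 0],
    [0.5, 0, 0, 0, 0, 0, 0],
    [0.5, 0, 0, 0, 0, 0, 0],
  ],
)

```text
time: 30.5
tool_pos: [431.3, 197.8, 88.4]
tcp_rot: [-180.0, 0.0, 90.0]
ft_force: [-0.5, -0.6, 0.2]
finger_gap: 64.0
grip_force: 0.0
```

```bash
python3 - <<'E'
from h import *
q=r.sense();t=q["tool_pos"];print(t)
s=snap("side");w=world(s)
for n,c,lo in(("brass",(608,-59),19),("steel",(431.5,198),6)):
    m=(np.hypot(w[...,0]-c[0],w[...,1]-c[1])<25)&(w[...,2]>lo)&(w[...,2]<70);P=w[m]
    print(n,len(P),np.percentile(P,[1,99],axis=0).round().tolist(),"top",P[P[:,2]>np.percentile(P[:,2],85)].mean(0).round())
E
```

```text
[431.33376435 197.75556117  88.39139033]
brass 116 [[597.0, -71.0, 20.0], [615.0, -54.0, 50.0]] top [607. -61.  48.]
steel 117 [[418.0, 183.0, 6.0], [441.0, 203.0, 46.0]] top [430. 195.  42.]
```

Brass stands in its bay (top at z≈48, centred). Grasping steel.

Request:
apply_moves(
  steps=[
    [0.5, 0, 0, 25, 0, 0, 0],
    [0.5, 0, 0, 25, 0, 0, 0],
    [0.5, 0, 0, 25, 0, 0, 0],
    [0.5, 0, 0, 20, 0, 0, 0],
    [0.5, 0, 0, 15, 0, 0, 0],
    [0.5, 0, 0, 11.5, 0, 0, 0],
    [0.5, 0, 0, 0, 0, 0, 0],
    [0.5, 0, 0, 0, 0, 0, 0],
  ],
)

```text
time: 31.35
tool_pos: [431.4, 198.1, -32.7]
tcp_rot: [180.0, -0.0, 90.0]
ft_force: [0.3, -0.2, 0.1]
finger_gap: 64.0
grip_force: 0.0
```

Request:
apply_moves(
  steps=[
    [0.2, 0, 0, 0, 0, 0, 0],
    [0, 0, 0, 0, 0, 0, 0],
    [-0.2, 0, 0, 0, 0, 0, 0],
    [-1, 0, 0, 0, 0, 0, 0],
    [-1, 0, 0, 0, 0, 0, 0],
    [-1, 0, 0, 0, 0, 0, 0],
    [-1, 0, 0, 0, 0, 0, 0],
    [-1, 0, 0, 0, 0, 0, 0],
  ],
  squeeze=40,
)

```text
time: 32.15
tool_pos: [431.8, 198.2, -32.1]
tcp_rot: [179.9, -0.0, 90.0]
ft_force: [-2.4, -0.5, 7.1]
finger_gap: 24.3
grip_force: 38.9
```

Request:
apply_moves(
  steps=[
    [-1, 0, 0, -5, 0, 0, 0],
    [-1, 0, 0, -10, 0, 0, 0],
    [-1, 0, 0, -20, 0, 0, 0],
    [-1, 0, 0, -25, 0, 0, 0],
    [-1, 0, 0, -20, 0, 0, 0],
    [-1, 0, 0, 0, 0, 0, 0],
    [-1, 0, 0, 0, 0, 0, 0],
    [-1, 0, 0, 0, 0, 0, 0],
  ],
)

```text
time: 32.95
tool_pos: [430.4, 197.7, 46.0]
tcp_rot: [-179.9, 0.0, 90.0]
ft_force: [-0.1, -0.4, -0.6]
finger_gap: 24.6
grip_force: 39.3
```

```bash
python3 - <<'E'
from h import *
q=r.sense();t=q["tool_pos"];print(t,q["finger_gap"])
for n in("side","scene"):
    s=snap(n);w=world(s)
    m=(np.hypot(w[...,0]-t[0],w[...,1]-t[1])<30)
    print(n,"bench",(m&(w[...,2]>6)&(w[...,2]<30)).sum())
    f=m&(w[...,2]>40)&(w[...,2]<150);P=w[f]
    for z in range(75,145,10):
        Q=P[abs(P[:,2]-z)<5]
        if len(Q):print("  ",z,len(Q),np.percentile(Q[:,:2],[2,98],axis=0).round().tolist())
E
```

```text
[430.44366587 197.71862906  46.02218886] 24.637767624072218
side bench 0
   75 1 [[435.0, 184.0], [435.0, 184.0]]
   85 55 [[413.0, 182.0], [449.0, 194.0]]
   95 74 [[406.0, 184.0], [456.0, 201.0]]
   105 88 [[405.0, 184.0], [458.0, 203.0]]
   115 79 [[406.0, 185.0], [455.0, 202.0]]
   125 62 [[404.0, 182.0], [457.0, 203.0]]
   135 73 [[402.0, 182.0], [457.0, 207.0]]
scene bench 0
   75 6 [[421.0, 202.0], [434.0, 211.0]]
   85 87 [[410.0, 195.0], [450.0, 213.0]]
   95 115 [[406.0, 190.0], [454.0, 210.0]]
   105 122 [[405.0, 191.0], [457.0, 209.0]]
   115 127 [[405.0, 189.0], [454.0, 209.0]]
   125 99 [[403.0, 188.0], [455.0, 211.0]]
   135 109 [[405.0, 188.0], [457.0, 211.0]]
```

Steel is lifted (base at z≈79, none left on the bench). To the + bay at (604.6,19).

Request:
apply_moves(
  steps=[
    [-1, -30, 30, 0, 0, 0, 0],
    [-1, -35, 35, 0, 0, 0, 0],
    [-1, -35, 35, 0, 0, 0, 0],
    [-1, -35, 35, 0, 0, 0, 0],
    [-1, -35, 30, 0, 0, 0, 0],
    [-1, -9, 8, 0, 0, 0, 0],
    [-1, 0, 0, 0, 0, 0, 0],
    [-1, 0, 0, 20, 0, 0, 0],
  ],
)

```text
time: 33.85
tool_pos: [605.9, 19.4, 28.8]
tcp_rot: [179.8, -0.0, 90.0]
ft_force: [0.9, 0.1, -0.6]
finger_gap: 24.4
grip_force: 39.4
```

Request:
apply_moves(
  steps=[
    [-1, 0, 0, 20, 0, 0, 0],
    [-1, 0, 0, 15, 0, 0, 0],
    [-1, 0, 0, 10, 0, 0, 0],
    [-1, 0, 0, 6, 0, 0, 0],
    [-1, 0, 0, 2, 0, 0, 0],
    [-1, 0, 0, 1, 0, 0, 0],
    [-1, 0, 0, 0, 0, 0, 0],
    [-1, 0, 0, 0, 0, 0, 0],
  ],
)

```text
time: 34.65
tool_pos: [605.0, 19.0, -26.2]
tcp_rot: [179.9, 0.0, 90.0]
ft_force: [1.6, -0.4, -0.6]
finger_gap: 24.3
grip_force: 39.4
```

Request:
apply_moves(
  steps=[
    [-1, 0, 0, 0.5, 0, 0, 0],
    [-1, 0, 0, 0.5, 0, 0, 0],
    [-1, 0, 0, 0.5, 0, 0, 0],
    [-1, 0, 0, 0, 0, 0, 0],
    [-1, 0, 0, 0, 0, 0, 0],
    [-1, 0, 0, 0, 0, 0, 0],
    [-1, 0, 0, 0, 0, 0, 0],
    [-1, 0, 0, 0, 0, 0, 0],
  ],
)

```text
time: 35.45
tool_pos: [604.6, 19.0, -28.0]
tcp_rot: [180.0, 0.0, 90.0]
ft_force: [-2.2, 0.5, 5.9]
finger_gap: 24.3
grip_force: 40.0
```

Contact. Release, rise, and go over the white cup at (436.5,20).

Request:
apply_moves(
  steps=[
    [-0.35, 0, 0, 0, 0, 0, 0],
    [-0.25, 0, 0, 0, 0, 0, 0],
    [-0.18, 0, 0, 0, 0, 0, 0],
    [-0.18, 0, 0, 0, 0, 0, 0],
    [-0.18, 0, 0, -5, 0, 0, 0],
    [-0.18, 0, 0, -10, 0, 0, 0],
    [-0.18, 0, 0, -20, 0, 0, 0],
    [0.3, 0, 0, -40, 0, 0, 0],
  ],
)

```text
time: 36.25
tool_pos: [601.5, 19.2, 44.6]
tcp_rot: [-179.7, -0.0, 90.0]
ft_force: [0.2, 0.1, 0.2]
finger_gap: 48.8
grip_force: 0.0
```

Request:
apply_moves(
  steps=[
    [1, 0, 0, -43, 0, 0, 0],
    [1, 0.5, -34, 0, 0, 0, 0],
    [1, 0.5, -34, 0, 0, 0, 0],
    [1, 0, -34, 0, 0, 0, 0],
    [1, 0, -34, 0, 0, 0, 0],
    [1, 0, -32, 0, 0, 0, 0],
    [1, 0, 0, 0, 0, 0, 0],
    [1, 0, 0, 0, 0, 0, 0],
  ],
)

```text
time: 37.05
tool_pos: [436.8, 20.0, 90.7]
tcp_rot: [179.8, 0.0, 90.0]
ft_force: [-0.3, -0.4, -0.3]
finger_gap: 85.6
grip_force: 0.0
```

```bash
python3 - <<'E'
from h import *
q=r.sense();t=q["tool_pos"];print(t,q["finger_gap"])
s=snap("side");w=world(s)
for n,c,R,lo in(("brass",(608,-59),25,19),("steel",(605,19),25,19),("cup",(436.5,20),32,6)):
    m=(np.hypot(w[...,0]-c[0],w[...,1]-c[1])<R)&(w[...,2]>lo)&(w[...,2]<60);P=w[m]
    print(n,len(P),np.percentile(P,[1,99],axis=0).round().tolist(),"top",P[P[:,2]>np.percentile(P[:,2],85)].mean(0).round() if len(P) else "")
E
```

```text
[436.79842192  19.95918736  90.65045939] 85.63722231906877
brass 118 [[597.0, -71.0, 19.0], [615.0, -54.0, 49.0]] top [607. -62.  48.]
steel 88 [[595.0, 8.0, 19.0], [611.0, 22.0, 50.0]] top [604.  16.  47.]
cup 476 [[413.0, -6.0, 7.0], [460.0, 41.0, 42.0]] top [434.  18.  41.]
```

Steel stands. Grasping the cup.

Request:
apply_moves(
  steps=[
    [1, 0, 0, 25, 0, 0, 0],
    [1, 0, 0, 25, 0, 0, 0],
    [1, 0, 0, 25, 0, 0, 0],
    [1, 0, 0, 20, 0, 0, 0],
    [1, 0, 0, 15, 0, 0, 0],
    [1, 0, 0, 10, 0, 0, 0],
    [1, 0, 0, 0, 0, 0, 0],
    [1, 0, 0, 0, 0, 0, 0],
  ],
)

```text
time: 37.9
tool_pos: [437.1, 19.9, -30.0]
tcp_rot: [180.0, 0.0, 90.0]
ft_force: [-0.4, 0.0, 0.0]
finger_gap: 85.5
grip_force: 0.0
```

Request:
apply_moves(
  steps=[
    [0.6, 0, 0, 0, 0, 0, 0],
    [0.4, 0, 0, 0, 0, 0, 0],
    [-1, 0, 0, 0, 0, 0, 0],
    [-1, 0, 0, 0, 0, 0, 0],
    [-1, 0, 0, 0, 0, 0, 0],
    [-1, 0, 0, 0, 0, 0, 0],
    [-1, 0, 0, 0, 0, 0, 0],
    [-1, 0, 0, 0, 0, 0, 0],
  ],
  squeeze=30,
)

```text
time: 38.7
tool_pos: [437.0, 20.0, -29.4]
tcp_rot: [179.9, 0.0, 90.0]
ft_force: [-2.8, -0.1, 8.0]
finger_gap: 48.2
grip_force: 30.1
```

Request:
apply_moves(
  steps=[
    [-1, 0, 0, -5, 0, 0, 0],
    [-1, 0, 0, -10, 0, 0, 0],
    [-1, 0, 0, -20, 0, 0, 0],
    [-1, 0, 0, -25, 0, 0, 0],
    [-1, 0, 0, -20, 0, 0, 0],
    [-1, 0, 0, 0, 0, 0, 0],
    [-1, 0, 0, 0, 0, 0, 0],
    [-1, 0, 0, 0, 0, 0, 0],
  ],
)

```text
time: 39.5
tool_pos: [435.5, 20.1, 48.6]
tcp_rot: [-179.9, -0.0, 90.0]
ft_force: [-0.1, -0.3, -0.6]
finger_gap: 48.2
grip_force: 31.1
```

```bash
python3 - <<'E'
from h import *
q=r.sense();t=q["tool_pos"];print(t,q["finger_gap"])
for n in("side","scene"):
    s=snap(n);w=world(s);d=w-t
    m=(abs(d[...,0])<20)&(abs(d[...,1])<30)
    print(n,"bench",(m&(w[...,2]>6)&(w[...,2]<35)).sum())
    P=w[m&(w[...,2]>40)&(w[...,2]<140)]
    print(np.percentile(P,[1,99],axis=0).round().tolist(),"low",np.sort(P[:,2])[:5].round())
    b=(abs(w[...,0]-640)<110)&(abs(w[...,1]-178)<110)&(abs(w[...,2]-19)<4)
    lab=cv2.connectedComponentsWithStats(b.astype(np.uint8),connectivity=4);k=1+np.argmax(lab[2][1:,4])
    Q=w[lab[1]==k];print("board",len(Q),cv2.minAreaRect(Q[:,:2].astype(np.float32)),np.percentile(Q[:,:2],[1,99],axis=0).round().tolist())
E
```

```text
[435.46594355  20.06507449  48.5676974 ] 48.23537490350398
side bench 0
[[416.0, -6.0, 81.0], [455.0, 40.0, 120.0]] low [78. 80. 80. 80. 81.]
board 714 ((626.3492431640625, 182.67352294921875), (142.8186798095703, 100.56298828125), 82.28700256347656) [[570.0, 112.0], [679.0, 244.0]]
scene bench 0
[[416.0, 2.0, 79.0], [455.0, 47.0, 119.0]] low [78. 78. 78. 79. 79.]
board 1320 ((625.8217163085938, 186.79931640625), (140.03196716308594, 104.0616455078125), 82.34297180175781) [[572.0, 118.0], [678.0, 258.0]]
```

The cup is held with its base at z≈79. The board is at (626,183), 100x141 as given. Moving there.

Request:
apply_moves(
  steps=[
    [-1, 28, 32, 0, 0, 0, 0],
    [-1, 28, 32, 0, 0, 0, 0],
    [-1, 28, 32, 0, 0, 0, 0],
    [-1, 28, 32, 0, 0, 0, 0],
    [-1, 28, 32, 0, 0, 0, 0],
    [-1, 23, 29.5, 0, 0, 0, 0],
    [-1, 0, 0, 0, 0, 0, 0],
    [-1, 0, 0, 20, 0, 0, 0],
  ],
)

```text
time: 40.4
tool_pos: [627.8, 184.1, 30.5]
tcp_rot: [179.8, -0.0, 90.1]
ft_force: [0.2, 0.6, 0.3]
finger_gap: 48.2
grip_force: 31.3
```

Request:
apply_moves(
  steps=[
    [-1, 0, 0, 20, 0, 0, 0],
    [-1, 0, 0, 12, 0, 0, 0],
    [-1, 0, 0, 4, 0, 0, 0],
    [-1, 0, 0, 2, 0, 0, 0],
    [-1, 0, 0, 1, 0, 0, 0],
    [-1, 0, 0, 0, 0, 0, 0],
    [-1, 0, 0, 0, 0, 0, 0],
    [-1, 0, 0, 0, 0, 0, 0],
  ],
)

```text
time: 41.2
tool_pos: [626.3, 183.2, -8.7]
tcp_rot: [179.9, -0.0, 90.0]
ft_force: [-0.6, -0.2, -0.5]
finger_gap: 47.9
grip_force: 31.3
```

Request:
apply_moves(
  steps=[
    [-1, 0, 0, 0.5, 0, 0, 0],
    [-1, 0, 0, 0.5, 0, 0, 0],
    [-1, 0, 0, 0.5, 0, 0, 0],
    [-1, 0, 0, 0.5, 0, 0, 0],
    [-1, 0, 0, 0, 0, 0, 0],
    [-1, 0, 0, 0, 0, 0, 0],
    [-1, 0, 0, 0, 0, 0, 0],
    [-1, 0, 0, 0, 0, 0, 0],
  ],
)

```text
time: 42.0
tool_pos: [625.7, 183.1, -11.3]
tcp_rot: [-180.0, 0.0, 90.0]
ft_force: [-3.7, -1.1, 5.2]
finger_gap: 48.6
grip_force: 31.8
```

Contact. Release and retreat to a clear spot.

Request:
apply_moves(
  steps=[
    [0.2, 0, 0, 0, 0, 0, 0],
    [0.3, 0, 0, 0, 0, 0, 0],
    [0.5, 0, 0, 0, 0, 0, 0],
    [0.7, 0, 0, 0, 0, 0, 0],
    [0.7, 0, 0, -5, 0, 0, 0],
    [0.7, 0, 0, -20, 0, 0, 0],
    [0.7, 0, 0, -30, 0, 0, 0],
    [0.7, 0, 0, -40, 0, 0, 0],
  ],
)

```text
time: 42.8
tool_pos: [624.0, 182.7, 82.5]
tcp_rot: [-179.8, 0.0, 90.0]
ft_force: [0.4, 0.0, -0.2]
finger_gap: 72.5
grip_force: 0.0
```

Request:
apply_moves(
  steps=[
    [0.7, 0, -40, -40, 0, 0, 0],
    [0.7, 20, -40, -30, 0, 0, 0],
    [0.7, 40, -30, 0, 0, 0, 0],
    [0.7, 40, -30, 0, 0, 0, 0],
    [0.7, 40, 0, 0, 0, 0, 0],
    [0.7, 20, 0, 0, 0, 0, 0],
    [0.7, 0, 0, 0, 0, 0, 0],
    [0.7, 0, 0, 0, 0, 0, 0],
  ],
)

```text
time: 43.6
tool_pos: [493.1, 341.7, 146.9]
tcp_rot: [180.0, 0.0, 90.1]
ft_force: [-0.1, 0.2, 0.4]
finger_gap: 72.8
grip_force: 0.0
```

```bash
python3 - <<'E'
from h import *
q=r.sense();print(q["tool_pos"],q["time"])
s=snap("side");w=world(s)
for n,c,R,lo in(("brass",(608,-59),25,19),("steel",(605,19),25,19),("cup",(626,183),32,24),("blue",(618,-216),34,20),("yellow",(619.5,-294),34,20)):
    m=(np.hypot(w[...,0]-c[0],w[...,1]-c[1])<R)&(w[...,2]>lo)&(w[...,2]<90);P=w[m]
    print(n,len(P),np.percentile(P,[1,99],axis=0).round().tolist())
cv2.imwrite("pics/end.png",cv2.resize(s["color"],(800,600)))
E
```

```text
[493.14671984 341.67231258 146.8840203 ] 43.6
brass 117 [[597.0, -71.0, 19.0], [615.0, -54.0, 50.0]]
steel 84 [[596.0, 8.0, 19.0], [611.0, 22.0, 50.0]]
cup 295 [[602.0, 157.0, 25.0], [647.0, 204.0, 60.0]]
blue 465 [[603.0, -239.0, 20.0], [634.0, -206.0, 75.0]]
yellow 331 [[605.0, -313.0, 20.0], [628.0, -287.0, 56.0]]
```

View pics/end.png

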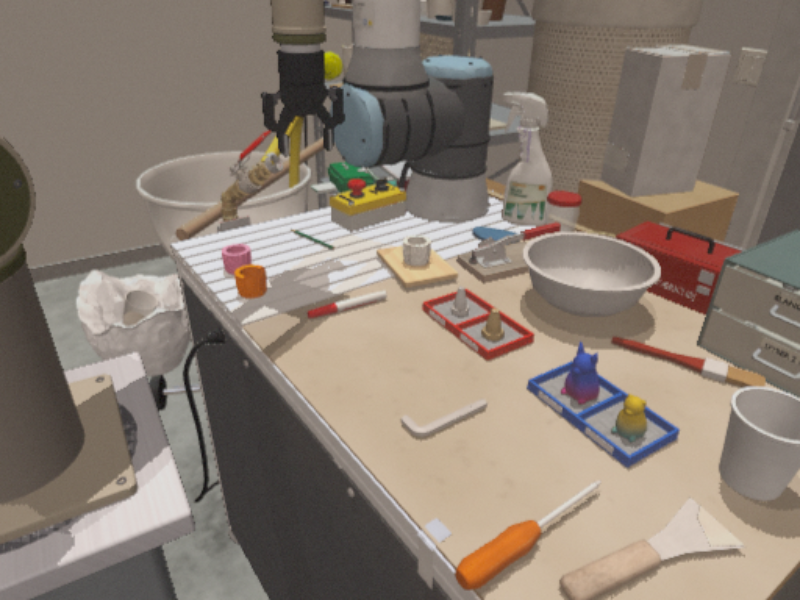

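The final view shows nozzles in the red tray (460,303) and (493,327), figures in the blue tray (582,377) and (631,417), and the cup on the board (416,251). The marker and hex key have not moved.

```bash
python3 -c "
from bench import r
print(r.hand_in())"
```

```text
the job is handed in; nothing more can be done
None
```

The job is handed in; I got no verdict back, but my last camera check at 43.6 s showed both nozzles upright in separate red-tray bays, both figurines upright in separate blue-tray bays, the clay cup on the drying board, and the marker and hex key where they started.

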